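Collect the stray mixing cup from its tip-out bin and nest the set

ROBOT

A 6-joint arm with a two-finger parallel gripper is mounted at the origin on a cart in front of the work surface, level with it; the furniture and walls round the work are solid. World frame = base frame: x ahead of the robot, y to its left, z up, the work surface at z = 0. Lengths are in mm, angles in rad, forces in N, time in s.
With the tool pointing down it reaches from about 275 to 1000 mm from the base axis. Payload 8.4 kg.
Tool frame: the origin (TCP) lies between the finger pads; the fingertips stand 22 mm ahead of it and the grasp point (between the pads) lies 3 mm ahead of it (r.nose_length is the z of the fingertips in the tool frame, in mm); z points along the fingers, y is the line along which they close (so a half turn about z gives the same grasp; the last joint's range is limited). The gripper opens to 85 mm and grips with 20 to 120 N. Pads are 22 mm wide; open, the fingers measure 114 mm over their backs; the gripper's body (76 mm by 85 mm) begins 54 mm behind the grasp point. The pads swing forward as they close: fully open they stand 13 mm farther back than shut.
Start: joints at [1.273, 0.353, 1.633, -0, 1.155, -0.002], TCP at [182.189, 597.859, 253.281] pointing down, gripper open.
Joint ranges: [-2.63, 2.63], [-0.92, 2.1], [0.06, 2.66], [-1.3, 4.44], [0, 2.69], [-3.02, 3.02]. Speed limits (rad/s): [2.22, 2.22, 2.79, 3.14, 3.14, 3.14].

INTERFACE

Orientations are given as [roll, pitch, yaw] about the fixed x, y, z axes, in that order (R = Rz(yaw) Ry(pitch) Rx(roll)).
In Python, from rig import r, cams gives the robot as it stands.
- The arm moves only by the tool handwheel, called after "Call:" in YAML: its name, and indented under it one key for each argument. Schema: {"type":"object","properties":{"steps":{"type":"array","items":{"type":"object","properties":{"rot":{"type":"array","items":{"type":"number"},"minItems":3,"maxItems":3},"trans":{"type":"array","items":{"type":"number"},"minItems":3,"maxItems":3},"aperture":{"type":"number"}},"additionalProperties":false,"required":["aperture"]},"minItems":1,"maxItems":5},"force":{"type":"number"},"only":{"type":"string"},"quiet":{"type":"boolean"},"lines":{"type":"string"}},"required":["steps"],"additionalProperties":false}. steps is a list of rows, 1 to 5 of them, each an object with the fields rot (a list: a rotation vector rx, ry, rz in rad), trans (a list: dx, dy, dz in mm), aperture (the opening from 0.0 (shut) to 1.0 (fully open)); a field left out counts as zero (the opening has to be given); each row shifts and turns the commanded pose from where the row before left it, along the tool's axes as they then stand; what a row does not reach is not made up. A row lasts 1/12 s, in which the tool goes at most 41.7 mm and 0.125 rad, less where a joint would pass 70% of its speed; a pose out of reach is approached as far as the arm can. The fingers move at their own pace and stop on an object; force is the grip in N (left out, the last holds). Time passes only in rows, so rows that do not move let the fingers close. The tool returns the time, the measured TCP pose, the force, the opening and the grip force at its end. only (a regular expression) keeps the lines of the reply that match it, lines (a string "A,B") keeps lines A to B, and quiet returns only ok. Input that does not fit is refused with a message, and nothing moves.
- r.sense(): the state, without advancing time (a new reading comes with each control period).
- cams.grab_frame(name): name is "scene" or "top" or "wrist"; returns the picture (480x640x3 uint8, red, green, blue); there is no depth.
- cams.camera_params(name): a dict with "fx", "fy", "cx", "cy" (pixels), "rvec" (rotation vector, rad) and "tvec" (3), from world to camera coordinates, as OpenCV has them. Camera axes: x right, y down, z forward; pixel columns grow to the right and rows downward; lengths in mm; the calibration is good to about 2 mm. A picture is of the moment at which its call begins: read the wrist's pose just before it. camera_params takes no time and is no camera call; for the wrist camera it gives the pose at the moment of the call.
- r.sign_off(): hands the job in; it is judged then, once.
The state is a dict: "clock": time; "qpos": joint angles; "qvel": joint speeds; "joint_efforts": joint torques, N m; "eef_pos": TCP position; "tcp_rot": TCP orientation; "contact_force": force on the tool from outside, world axes, zero at the start; "wrist_torque": the same for the moment, N m; "opening": opening from 0.0 (shut) to 1.0 (fully open); "grasp_force": force on a finger pad.
Only numpy, scipy, OpenCV 4.12 (cv2) and the standard library are available. Lean on these libraries where they do the work, as an engineer would, in place of code of your own. Each camera call takes 0.05 s, during which the arm holds its last target. There are 200 camera calls.

TASK

Put the set of three steel mixing cups back together: stand the medium cup inside the large one, and stand the small one, which has been put away in one of the three clear tip-out bins of the cabinet, inside the medium. Handle them gently (set them in, do not drop or ram them), keep the nested set upright on the worktop, leave everything else on the bench and in the bins where it is, and finish with all the bins fully shut.

Things in the scene. Friction and masses are not known exactly. Their poses are not given: they have to be found in the camera images.
- cup_large: Large mixing cup: plain steel, sizes in mm: walls 2.5, floor 4 thick. Origin: centre of underside; z up its axis. Low and wide: 50 high, outside 74 across at the rim (inside 69), 64 across at the foot. Loose on the worktop.
- cup_medium: Medium mixing cup: plain steel, sizes in mm: walls 2.5, floor 4 thick. Origin: centre of underside; z up its axis. 72 high; the top 28 is a straight collar 62 across (inside 57), below it the body tapers to a foot 50 across. Nested, its rim is 26 above the large's. Loose on the worktop, 0.14 kg or so.
- cup_small: Small mixing cup, the tallest and slimmest: plain steel, sizes in mm: walls 2.5, floor 4 thick. Origin: centre of underside; z up its axis. 94 high; the top 28 is a straight collar 49 across (inside 44), below it tapers to a foot 37 across. Nested, its rim is 26 above the medium's. Starts upright in one of the three tip-out bins; as that bin tips it slides or leans forward onto its front.
- cabinet: Fixed grey cabinet, sizes in mm: 104 deep (x), 412 wide (y), 250 high; origin: centre of its underside, front face at x = -52. Lower row: three clear tip-out bins side by side, centres at y = +132 (left), 0, -132 (right). Upper row (z 150 to 242): five small fixed bins whose knobs stand out 17 in front of the face at z = 222.
- stubby: Stubby screwdriver 30x104x30 mm stored in another of the three bins.
- hex_keys: Folding hex key set 35x100x24 mm stored in another of the three bins.
- bin_left (a joint): Tip-out angle of the left bin, rad: 0 shut, 0.6 fully tipped out to its stop. Hinge along the cabinet's y at the foot of the bin's front (cabinet x -52 mm, z 12 mm). Stiff pivot: it stays at any angle; 2 to 5 N at the knob moves it. Clear box, in mm: walls 3, inside 122 wide, 80 deep, front 113 high, sides slope down to a 70 high back.
- bin_left_knob (a point): Centre of the grip of the black knob on the front of the left bin, 35 mm out from the front, 92 mm above the hinge when shut; the knob's head is a disc 28 mm across and 22 mm thick whose axis is square to the bin's front, on a 15 mm stem.
- bin_mid (a joint): Tip-out angle of the middle bin, rad: 0 shut, 0.6 fully tipped out to its stop. Hinge along the cabinet's y at the foot of the bin's front (cabinet x -52 mm, z 12 mm). Stiff pivot: it stays at any angle; 2 to 5 N at the knob moves it. Clear box, in mm: walls 3, inside 122 wide, 80 deep, front 113 high, sides slope down to a 70 high back.
- bin_mid_knob (a point): Centre of the grip of the black knob on the front of the middle bin, 35 mm out from the front, 92 mm above the hinge when shut; the knob's head is a disc 28 mm across and 22 mm thick whose axis is square to the bin's front, on a 15 mm stem.
- bin_right (a joint): Tip-out angle of the right bin, rad: 0 shut, 0.6 fully tipped out to its stop. Hinge along the cabinet's y at the foot of the bin's front (cabinet x -52 mm, z 12 mm). Stiff pivot: it stays at any angle; 2 to 5 N at the knob moves it. Clear box, in mm: walls 3, inside 122 wide, 80 deep, front 113 high, sides slope down to a 70 high back.
- bin_right_knob (a point): Centre of the grip of the black knob on the front of the right bin, 35 mm out from the front, 92 mm above the hinge when shut; the knob's head is a disc 28 mm across and 22 mm thick whose axis is square to the bin's front, on a 15 mm stem.
- offcut: Bystander: pine offcut block 45x90x38 mm, loose on the bench or on the frame mouldings. Origin: centre of its underside.
- marker: Bystander: marker pen, 135 mm long, loose on the bench or on the frame mouldings. Origin: centre of its underside.
- masking_tape: Bystander: roll of masking tape lying flat, 96 mm across, 25 mm high, loose on the bench or on the frame mouldings. Origin: centre of its underside.
- sanding_block: Bystander: cork sanding block 61x112x30 mm, loose on the bench or on the frame mouldings. Origin: centre of its underside.
- screw_jar: Bystander: glass jar of screws, 65 mm across, 94 mm high, loose on the bench or on the frame mouldings. Origin: centre of its underside.
- brush: Bystander: paint brush, 219 mm long, loose on the bench or on the frame mouldings. Origin: centre of its underside.
Mind the look-alikes: they are no part of the job. What is shaped like the cup_medium but brown is not meant.

How it is judged (in metres and radians):
At the end, for the whole second after the job is handed in: The medium cup stands inside the large and the small inside the medium, each on the floor of the one outside it (within 8 mm in height and sideways, upright to 0.1 rad), the large stands upright on the worktop, all at rest, and all three bins are shut (under 0.05 rad) (horizontal distance between cup_medium and cup_large below 0.008 m and z of cup_medium in the frame of cup_large between 0.001 and 0.008 m and angle between each of cup_medium, cup_small's own z axis and vertical below 0.1 rad and linear speed of each of cup_medium, cup_small, cup_large below 0.02 m/s and horizontal distance between cup_small and cup_medium below 0.008 m and z of cup_small in the frame of cup_medium between 0.001 and 0.008 m and height (world z) of cup_large below 0.006 m and angle between cup_large's own z axis and vertical below 0.06 rad and value of joint each of bin_left, bin_mid, bin_right below 0.05 rad); the robot touches nothing.
It fails at once if a cup is dropped (falls at over 0.6 m/s out of the fingers) ((contact force between the fingers and cup_large below 0.05 N and linear speed of cup_large above 0.6 m/s) or (contact force between the fingers and cup_medium below 0.05 N and linear speed of cup_medium above 0.6 m/s) or (contact force between the fingers and cup_small below 0.05 N and linear speed of cup_small above 0.6 m/s)).
It fails at once if a cup is rammed into another: more than 60 N between two cups (contact force between any of cup_medium, cup_small and cup_large above 60 N or contact force between cup_small and cup_medium above 60 N).
It fails at once if the large or the medium cup is tipped over (beyond 0.7 rad) (angle between any of cup_large, cup_medium's own z axis and vertical above 0.7 rad).
It fails at once if a bystander on the worktop is moved by more than 4 cm (distance of any of offcut, marker, masking_tape, sanding_block, screw_jar, brush from where it was at the start of the episode above 0.04 m).
It fails at once if the stubby screwdriver or the hex keys are moved by more than 8 cm (distance of any of stubby, hex_keys from where it was at the start of the episode above 0.08 m).
It also fails if it takes over 72 s, if anything falls off the work surface, if the arm or the gripper's body presses on something with over 40 N, if the wrist force passes 120 N, or if a joint passes its speed limit or range.

## Working session

There is one attempt and no reset: what is moved stays moved. The work goes in short steps, Python scripts to look and compute and a tool call to move; the robot and the scene stay as the last step left them, time stands still between calls to the robot, and variables do not carry over. Pictures are saved under pics/ and viewed, at most 10 in all, crops included, and the job is handed in when it is done.

```bash
mkdir -p pics; ls; python3 - <<'E'
from rig import r,cams
import cv2
for n in("scene","top"):
    im=cams.grab_frame(n); cv2.imwrite(f"pics/{n}0.png",im[:,:,::-1]); print(n,cams.camera_params(n))
s=r.sense(); print(s, r.nose_length)
E
```

```text
pics
scene {'fx': 545.4321288933346, 'fy': 545.4321288933346, 'cx': 320.8147564840321, 'cy': 238.1565031972787, 'rvec': array([ 2.26157901, -0.9646779 ,  0.38184567]), 'tvec': array([-311.94848882,  363.01186481, 1240.11512915])}
top {'fx': 480.39288726269336, 'fy': 480.39288726269336, 'cx': 318.2767000400747, 'cy': 246.28890953984222, 'rvec': array([ 1.62187733, -2.28367708,  0.55690664]), 'tvec': array([ 241.14557599,  435.11773344, 1446.39589216])}
{'clock': 0.1, 'qpos': array([ 1.27258982e+00,  3.53609196e-01,  1.63405797e+00,  3.31256352e-05,
        1.15518194e+00, -2.41240577e-03]), 'qvel': array([-0.00082341, -0.00237723, -0.00125339, -0.00136406, -0.00040277,
       -0.00130226]), 'joint_efforts': array([-3.93407900e-04, -6.06361055e+01, -3.42819536e+01, -1.59721861e-05,
        3.84407569e-03, -3.66844279e-05]), 'eef_pos': array([182.06944916, 597.48039273, 252.61856874]), 'tcp_rot': array([-3.14033628e+00, -3.33197398e-05,  2.84578514e+00]), 'contact_force': array([-0.35198534,  0.04219991,  0.0089581 ]), 'wrist_torque': array([ 0.01750329, -0.02591218,  0.08047747]), 'grasp_force': 0.0, 'opening': 0.9975522674395476} 22.0
```

View pics/scene0.png

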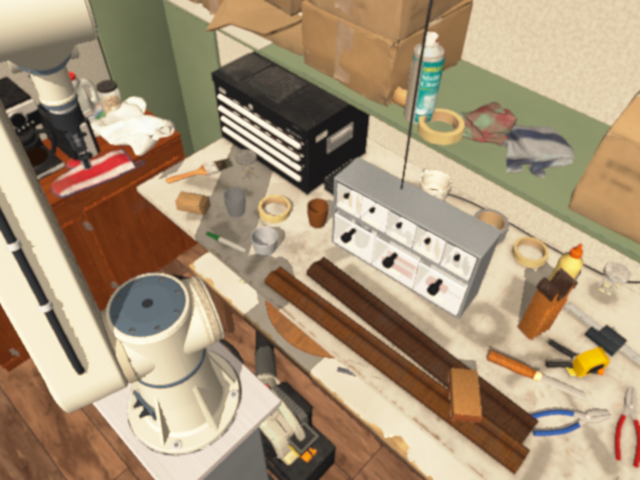

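View pics/top0.png

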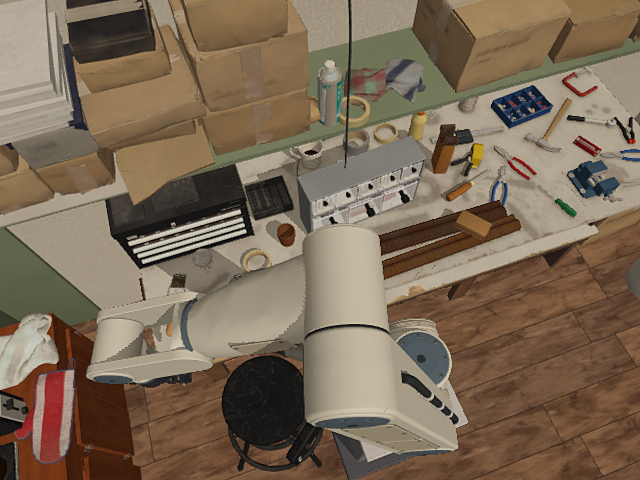

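```bash
cat > h.py <<'E'
import numpy as np,cv2
from rig import r,cams
from scipy.spatial.transform import Rotation as Ro
def ray(n,u,v,p=None):
    p=p or cams.camera_params(n); R=cv2.Rodrigues(p["rvec"])[0]
    d=R.T@np.array([(u-p["cx"])/p["fx"],(v-p["cy"])/p["fy"],1]); return -R.T@p["tvec"],d
def onz(n,u,v,z,p=None):
    o,d=ray(n,u,v,p); return o+d*(z-o[2])/d[2]
def proj(n,P,p=None):
    p=p or cams.camera_params(n)
    K=np.array([[p["fx"],0,p["cx"]],[0,p["fy"],p["cy"]],[0,0,1.]])
    return cv2.projectPoints(np.array(P,float).reshape(-1,3),p["rvec"],p["tvec"],K,None)[0][:,0]
def st():
    s=r.sense(); return s["eef_pos"],Ro.from_euler("xyz",s["tcp_rot"]),s
def go(P,R=None):
    """distance to go in tool axes: translation (mm), rotvec"""
    p,R0,s=st(); t=R0.inv().apply(np.array(P,float)-p)
    rv=(R0.inv()*R).as_rotvec() if R is not None else np.zeros(3)
    print("t",s["clock"],"d tool",t.round(1),"rv",rv.round(3)); return t,rv
E
python3 - <<'E'
from h import *
a=cv2.imread("pics/scene0.png")
c=np.zeros((600,720,3),np.uint8)
c[:280,:680]=cv2.resize(a[185:255,170:340],None,fx=4,fy=4,interpolation=cv2.INTER_CUBIC)
c[285:600,:525]=cv2.resize(a[205:310,325:500],None,fx=3,fy=3,interpolation=cv2.INTER_CUBIC)
cv2.imwrite("pics/c1.png",c)
p=cams.camera_params("wrist"); R=cv2.Rodrigues(p["rvec"])[0]
P,R0,s=st(); print("cam in tool",R0.inv().apply(-R.T@p["tvec"]-P),(R0.as_matrix().T@R.T).round(3),p["fx"],R0.as_matrix().round(2))
cv2.imwrite("pics/w0.png",cams.grab_frame("wrist")[:,:,::-1])
E
```

```text
cam in tool [ 8.42689462e+01  3.85020217e-02 -1.20410752e+02] [[-0.001 -0.946 -0.325]
 [ 1.    -0.001  0.001]
 [-0.001 -0.325  0.946]] 332.57515343463433 [[-0.96  0.29 -0.  ]
 [ 0.29  0.96 -0.  ]
 [ 0.   -0.   -1.  ]]
```

View pics/c1.png

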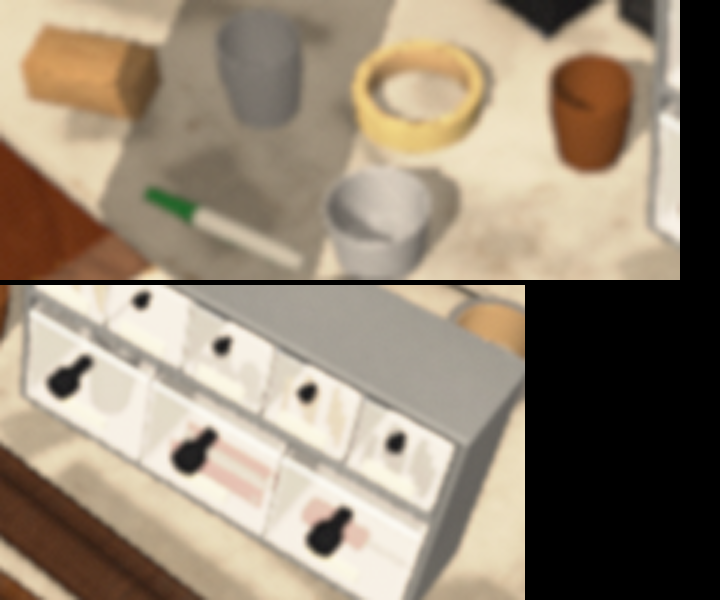

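View pics/w0.png

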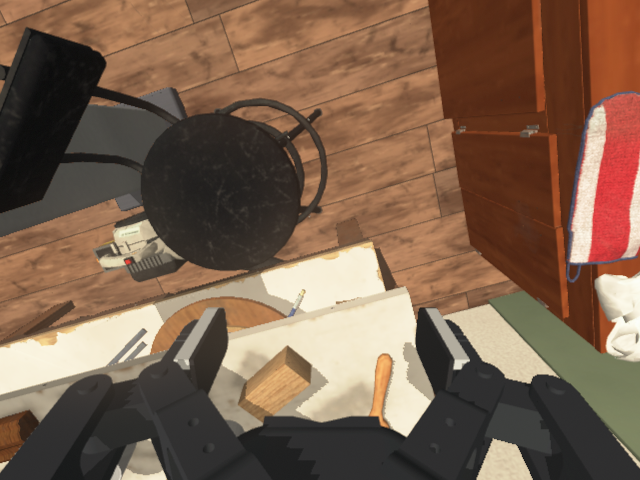

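```bash
python3 - <<'E'
from h import *
f=lambda u,v,z:print((u,v,z),onz("scene",u,v,z).round(1))
f(235,193,72);f(235.5,211.5,0)
f(265,235,50)
for u,v in((346.7,236.7),(388.3,261.7),(433.3,288.3)):f(u,v,104)
f(276,208,12)  # tape
f(243,150,94); f(317,206,72)
# cabinet front top corners z250 and bottom
for u,v in((335,181),(482,257)): f(u,v,250)
for u,v in((332,237),(463,310)): f(u,v,0)
f(220,238,5);f(246,251,5)
E
```

```text
(235, 193, 72) [474.3 363.6  72. ]
(235.5, 211.5, 0) [467.  364.2   0. ]
(265, 235, 50) [436.7 197.2  50. ]
(346.7, 236.7, 104) [551.7   1.8 104. ]
(388.3, 261.7, 104) [ 562.2 -129.6  104. ]
(433.3, 288.3, 104) [ 573.7 -260.3  104. ]
(276, 208, 12) [553.7 279.4  12. ]
(243, 150, 94) [601.5 471.2  94. ]
(317, 206, 72) [601.9 157.3  72. ]
(335, 181, 250) [568.2  65.3 250. ]
(482, 257, 250) [ 614.1 -332.3  250. ]
(332, 237, 0) [593.5  88.6   0. ]
(463, 310, 0) [ 645.  -324.5    0. ]
(220, 238, 5) [364.9 311.8   5. ]
(246, 251, 5) [384.4 222.6   5. ]
```

```bash
cat >> h.py <<'E'
CY=0.083
def ori(tilt,yaw=CY):
    """tool z pitched forward-down by tilt above straight down (0 = down), closing along cabinet y"""
    z=Ro.from_euler("z",yaw).apply([np.sin(tilt),0,-np.cos(tilt)]); y=Ro.from_euler("z",yaw).apply([0,1,0])
    return Ro.from_matrix(np.stack([np.cross(y,z),y,z],1))
def plan(P,tilt=0,yaw=CY):
    t,rv=go(P,ori(tilt,yaw)); p,_,_=st()
    print("after turning:",ori(tilt,yaw).inv().apply(np.array(P,float)-p).round(1))
E
python3 -c "
from h import *
print(onz('scene',192,202,38)); plan([520,285,300])"
```

```text
[382.16464357 453.97165654  38.        ]
t 0.15 d tool [-414.3 -200.5  -47. ] rv [-0.001 -0.    -0.379]
after turning: [-310.8 -339.5  -47.3]
```

Call:
handwheel:
  steps:
    - {"rot": [0, 0, -0.125], "aperture": 1}
    - {"rot": [0, 0, -0.125], "aperture": 1}
    - {"rot": [0, 0, -0.125], "aperture": 1}
    - {"trans": [-28, -30, -4], "aperture": 1}
    - {"trans": [-28, -30, -4], "aperture": 1}

```text
clock: 0.57
eef_pos: [242.1, 542.5, 260.6]
tcp_rot: [-3.141, -0.001, -3.058]
contact_force: [0.4, 0.1, -0.5]
opening: 0.999
grasp_force: 0.0
```

Call:
handwheel:
  steps:
    - {"trans": [-28, -30, -4], "aperture": 1}
    - {"trans": [-28, -30, -4], "aperture": 1}
    - {"trans": [-28, -30, -4], "aperture": 1}
    - {"trans": [-28, -30, -4], "aperture": 1}
    - {"trans": [-28, -30, -4], "aperture": 1}

```text
clock: 0.98
eef_pos: [395.2, 402.4, 281.4]
tcp_rot: [-3.142, -0.0, -3.062]
contact_force: [1.2, 0.3, 0.0]
opening: 1.003
grasp_force: 0.0
```

Call:
handwheel:
  steps:
    - {"trans": [-28, -30, -4], "aperture": 1}
    - {"trans": [-28, -30, -4], "aperture": 1}
    - {"trans": [-28, -35, -4], "aperture": 1}
    - {"trans": [-28, -35, -5], "aperture": 1}
    - {"aperture": 1}

```text
clock: 1.4
eef_pos: [516.0, 283.4, 298.3]
tcp_rot: [-3.14, 0.003, -3.067]
contact_force: [0.3, -0.1, -0.2]
opening: 1.006
grasp_force: 0.0
```

```bash
python3 - <<'E'
from h import *
plan([520,285,300])
p=cams.camera_params("wrist"); im=cams.grab_frame("wrist")[:,:,::-1]; cv2.imwrite("pics/w1.png",im)
np.save("w1p.npy",p,allow_pickle=True)
for n,P in(("med",[472,364,72]),("lar",[437,197,50])):print(n,proj("wrist",P,p))
E
```

```text
t 1.4 d tool [-4.1  1.3 -1.7] rv [-0.002  0.003 -0.008]
after turning: [-4.1  1.3 -1.7]
med [[402.36226104 174.19926643]]
lar [[244.39928055 125.64187936]]
```

View pics/w1.png

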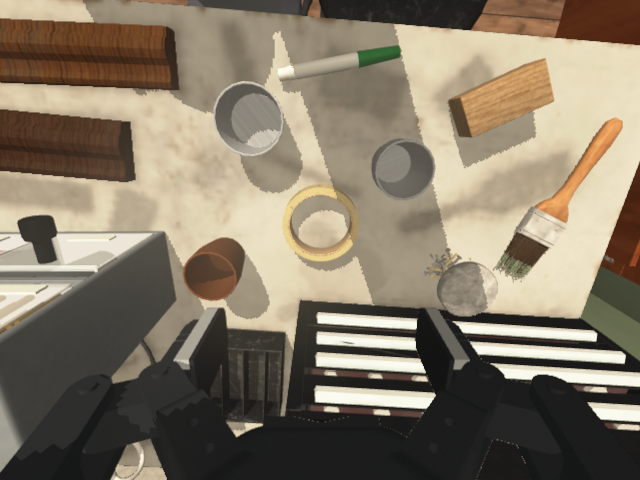

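```bash
python3 - <<'E'
from h import *
p=np.load("w1p.npy",allow_pickle=True).item(); im=cv2.imread("pics/w1.png")
big=cv2.resize(im[70:220,200:450],None,fx=3.2,fy=3.2,interpolation=cv2.INTER_CUBIC)
for (u,v),z,rad in(((248.5,118),50,37),((403,169),72,31)):
    c=onz("wrist",u,v,z,p); print(c.round(1))
    for k in range(2):
        t=np.linspace(0,2*np.pi,90); q=proj("wrist",np.stack([c[0]+rad*np.cos(t),c[1]+rad*np.sin(t),0*t+z],1),p)
        c[:2]+= onz("wrist",u,v,z,p)[:2]-onz("wrist",*((q.min(0)+q.max(0))/2),z,p)[:2] if k==0 else 0
    print("corr",c.round(1),q.min(0).round(1),q.max(0).round(1))
    cv2.polylines(big,[np.int32((q-[200,70]+.5)*3.2)],True,(0,0,255),1)
cv2.imwrite("pics/c2.png",big)
E
```

```text
[429.2 201.3  50. ]
corr [430.5 201.4  50. ] [212.8  80.1] [284.2 155.9]
[466.7 363.8  72. ]
corr [467.6 363.9  72. ] [372.7 138.3] [433.3 199.7]
```

View pics/c2.png

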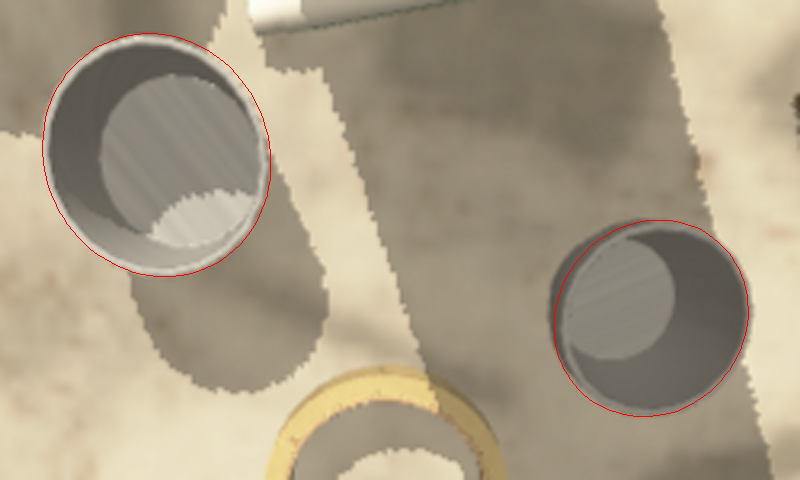

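```bash
python3 -c "
from h import *
plan([467.5,364,120])"
```

```text
t 1.45 d tool [ 40.6  81.9 177.7] rv [-0.     0.001 -0.008]
after turning: [ 39.7  82.2 177.8]
```

Call:
handwheel:
  steps:
    - {"rot": [0, 0, -0.008], "trans": [8, 16, 35], "aperture": 1}
    - {"trans": [8, 16, 35], "aperture": 1}
    - {"trans": [8, 16, 36], "aperture": 1}
    - {"trans": [8, 17, 36], "aperture": 1}
    - {"trans": [8, 17, 36], "aperture": 1}

```text
clock: 1.87
eef_pos: [463.2, 367.5, 118.1]
tcp_rot: [3.141, -0.0, -3.054]
contact_force: [0.1, -0.1, -0.9]
opening: 1.001
grasp_force: 0.0
```

Call:
handwheel:
  steps:
    - {"aperture": 1}
    - {"trans": [0, 0, 15], "aperture": 1}
    - {"trans": [0, 0, 15], "aperture": 1}
    - {"trans": [0, 0, 10], "aperture": 1}
    - {"aperture": 1}

```text
clock: 2.28
eef_pos: [463.7, 366.0, 78.5]
tcp_rot: [-3.14, -0.002, -3.054]
contact_force: [-0.0, -0.2, -0.1]
opening: 0.999
grasp_force: 0.0
```

```bash
python3 -c "
from h import *
plan([467.5,364,70])
cv2.imwrite('pics/w2.png',cams.grab_frame('wrist')[:,:,::-1])"
```

```text
t 2.2833 d tool [-3.6 -2.3  8.5] rv [-0.001 -0.002  0.005]
after turning: [-3.6 -2.3  8.5]
```

Call:
handwheel:
  steps:
    - {"trans": [-3.6, -2.3, 4], "aperture": 1}
    - {"trans": [0, 0, 4.5], "aperture": 1}
    - {"aperture": 0.5}
    - {"aperture": 0.5}
    - {"aperture": 0.5}
  force: 30

```text
clock: 2.75
eef_pos: [468.8, 364.5, 71.8]
tcp_rot: [3.141, 0.001, -3.054]
contact_force: [-0.2, -0.5, 2.8]
opening: 0.72
grasp_force: 32.0
```

Call:
handwheel:
  steps:
    - {"aperture": 0.5}
    - {"aperture": 0.5}
    - {"aperture": 0.5}
    - {"aperture": 0.5}
    - {"aperture": 0.5}
  force: 30

```text
clock: 3.17
eef_pos: [468.8, 364.6, 71.8]
tcp_rot: [3.141, 0.001, -3.054]
contact_force: [-1.0, -1.4, 5.2]
opening: 0.724
grasp_force: 32.2
```

```bash
python3 -c "
from h import *
plan([467.5,364,70])"
```

```text
t 3.1667 d tool [ 1.3 -0.5  1.8] rv [0.    0.001 0.004]
after turning: [ 1.3 -0.5  1.8]
```

Call:
handwheel:
  steps:
    - {"trans": [0, 0, -10], "aperture": 0.5}
    - {"trans": [0, 0, -25], "aperture": 0.5}
    - {"trans": [0, 0, -25], "aperture": 0.5}
    - {"trans": [0, 0, -20], "aperture": 0.5}
    - {"aperture": 0.5}

```text
clock: 3.58
eef_pos: [470.2, 366.0, 155.7]
tcp_rot: [3.138, 0.005, -3.054]
contact_force: [0.9, 1.0, -0.9]
opening: 0.721
grasp_force: 33.7
```

```bash
python3 -c "
from h import *
plan([431.7,201.8,150])"
```

```text
t 3.5833 d tool [  52.7 -160.3    4.8] rv [0.004 0.005 0.004]
after turning: [  52.  -160.5    5.7]
```

Call:
handwheel:
  steps:
    - {"trans": [8, -25, 0], "aperture": 0.5}
    - {"trans": [9, -27, 0], "aperture": 0.5}
    - {"trans": [9, -27, 0], "aperture": 0.5}
    - {"trans": [9, -27, 0], "aperture": 0.5}
    - {"trans": [9, -27, 0], "aperture": 0.5}

```text
clock: 4.0
eef_pos: [435.1, 226.8, 150.6]
tcp_rot: [-3.141, -0.001, -3.054]
contact_force: [-0.2, -1.1, -1.7]
opening: 0.724
grasp_force: 33.8
```

Call:
handwheel:
  steps:
    - {"trans": [8, -27, 0], "aperture": 0.5}
    - {"aperture": 0.5}
    - {"aperture": 0.5}
    - {"aperture": 0.5}

```text
clock: 4.33
eef_pos: [430.9, 200.8, 151.1]
tcp_rot: [3.141, 0.001, -3.055]
contact_force: [0.2, 1.0, -1.0]
opening: 0.72
grasp_force: 33.9
```

```bash
python3 -c "
from h import *
plan([431.7,201.8,115])
p=cams.camera_params('wrist'); im=cams.grab_frame('wrist')[:,:,::-1]; cv2.imwrite('pics/w3.png',im)
t=np.linspace(0,6.28,90)
im=im.copy()
for c,z,rad in(([430.5,201.4],50,37),):
  q=proj('wrist',np.stack([c[0]+rad*np.cos(t),c[1]+rad*np.sin(t),0*t+z],1),p); cv2.polylines(im,[np.int32(q)],True,(0,0,255),1)
cv2.imwrite('pics/w3o.png',im)"
```

```text
t 4.3333 d tool [-0.9  0.9 36.1] rv [0.    0.001 0.003]
after turning: [-0.9  0.9 36.1]
```

View pics/w3o.png

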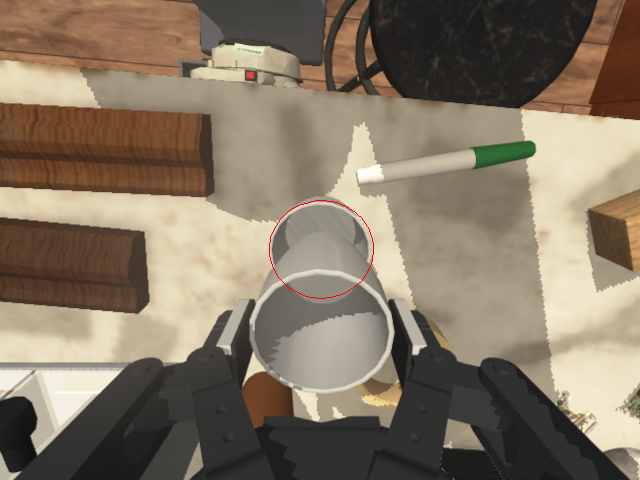

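```bash
python3 -c "
from h import *
t=np.linspace(0,6.28,90)
def fit(bb,z,rad):
  c=onz('wrist',(bb[0]+bb[1])/2,(bb[2]+bb[3])/2,z)
  for k in range(4):
    q=proj('wrist',np.stack([c[0]+rad*np.cos(t),c[1]+rad*np.sin(t),0*t+z],1)); m=(q.min(0)+q.max(0))/2
    c=c+onz('wrist',(bb[0]+bb[1])/2,(bb[2]+bb[3])/2,z)-onz('wrist',*m,z)
  print(c.round(1),q.min(0),q.max(0))
fit((250,393,268,392),151.3,31)
plan([430.5,201.6,115])"
```

```text
[429.6 201.5 151.3] [248.03605663 267.0573695 ] [394.96394334 392.94263177]
t 4.3833 d tool [ 0.5  0.4 36.1] rv [0.    0.001 0.004]
after turning: [ 0.4  0.4 36.1]
```

Call:
handwheel:
  steps:
    - {"trans": [-0.3, 0, 20], "aperture": 0.5}
    - {"trans": [0, 0, 20], "aperture": 0.5}
    - {"trans": [0, 0, 12], "aperture": 0.5}
    - {"trans": [0, 0, 8], "aperture": 0.5}
    - {"trans": [0, 0, 4], "aperture": 0.5}

```text
clock: 4.8
eef_pos: [430.6, 201.2, 86.0]
tcp_rot: [-3.141, -0.001, -3.053]
contact_force: [0.6, 0.4, -2.4]
opening: 0.722
grasp_force: 33.9
```

Call:
handwheel:
  steps:
    - {"trans": [0, 0, 3], "aperture": 0.5}
    - {"trans": [0, 0, 2], "aperture": 0.5}
    - {"trans": [0, 0, 2], "aperture": 0.5}
    - {"aperture": 0.5}

```text
clock: 5.13
eef_pos: [431.1, 200.8, 80.3]
tcp_rot: [3.141, 0.001, -3.054]
contact_force: [0.1, -0.0, -1.6]
opening: 0.724
grasp_force: 33.9
```

Call:
handwheel:
  steps:
    - {"trans": [0, 0, 1.5], "aperture": 0.5}
    - {"trans": [0, 0, 1.5], "aperture": 0.5}
    - {"trans": [0, 0, 1], "aperture": 0.5}
    - {"aperture": 0.5}

```text
clock: 5.47
eef_pos: [430.8, 200.5, 76.1]
tcp_rot: [-3.142, -0.0, -3.055]
contact_force: [-0.6, -0.2, -2.2]
opening: 0.725
grasp_force: 33.9
```

Call:
handwheel:
  steps:
    - {"trans": [0, 0, 0.7], "aperture": 0.5}
    - {"aperture": 0.5}

```text
clock: 5.63
eef_pos: [431.2, 200.7, 75.8]
tcp_rot: [3.142, 0.001, -3.054]
contact_force: [-1.4, -0.6, 3.9]
opening: 0.722
grasp_force: 34.3
```

Call:
handwheel:
  steps:
    - {"aperture": 0.78}
    - {"aperture": 0.9}
    - {"aperture": 1}
    - {"aperture": 1}
    - {"trans": [0, 0, -10], "aperture": 1}

```text
clock: 6.05
eef_pos: [429.9, 200.2, 84.5]
tcp_rot: [-3.141, -0.003, -3.054]
contact_force: [-0.7, -1.2, -0.3]
opening: 1.004
grasp_force: 0.0
```

Call:
handwheel:
  steps:
    - {"trans": [0, 0, -30], "aperture": 1}
    - {"trans": [0, 0, -40], "aperture": 1}
    - {"trans": [0, 0, -40], "aperture": 1}
    - {"trans": [0, 0, -40], "aperture": 1}
    - {"trans": [0, 0, -40], "aperture": 1}

```text
clock: 6.47
eef_pos: [430.3, 200.3, 278.2]
tcp_rot: [3.141, 0.0, -3.054]
contact_force: [1.3, 1.1, -0.8]
opening: 0.998
grasp_force: 0.0
```

Call:
handwheel:
  steps:
    - {"trans": [-30, 0, -20], "aperture": 1}
    - {"trans": [-30, 0, 0], "aperture": 1}
    - {"aperture": 1}

```text
clock: 6.72
eef_pos: [495.5, 206.7, 298.7]
tcp_rot: [3.14, 0.008, -3.055]
contact_force: [-1.0, -0.3, -0.6]
opening: 1.001
grasp_force: 0.0
```

```bash
python3 -c "
from h import *
plan([520,40,250],0.8)
p=cams.camera_params('wrist');np.save('w4p.npy',p,allow_pickle=True);print(proj('wrist',[[430.5,201.4,76],[430.5,201.4,50],[551.7,1.8,104]],p)) 
im=cams.grab_frame('wrist')[:,:,::-1]; cv2.imwrite('pics/w4.png',im)"
```

```text
t 6.7167 d tool [  -9.6 -168.3   48.4] rv [ 0.003 -0.792  0.003]
after turning: [  27.5 -168.1   41.5]
[[320.665483   145.77309547]
 [320.63192269 144.29600505]
 [114.27301127 253.75099896]]
```

```bash
python3 - <<'E'
import cv2,numpy as np
im=cv2.imread("pics/w4.png"); 
a=cv2.resize(im[85:285,250:390],None,fx=2.5,fy=2.5,interpolation=cv2.INTER_CUBIC)
b=cv2.resize(im[185:385,0:160],None,fx=2.5,fy=2.5,interpolation=cv2.INTER_CUBIC)
cv2.imwrite("pics/c4.png",np.hstack([b,a]))
E
```

```text
(no output)
```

View pics/c4.png

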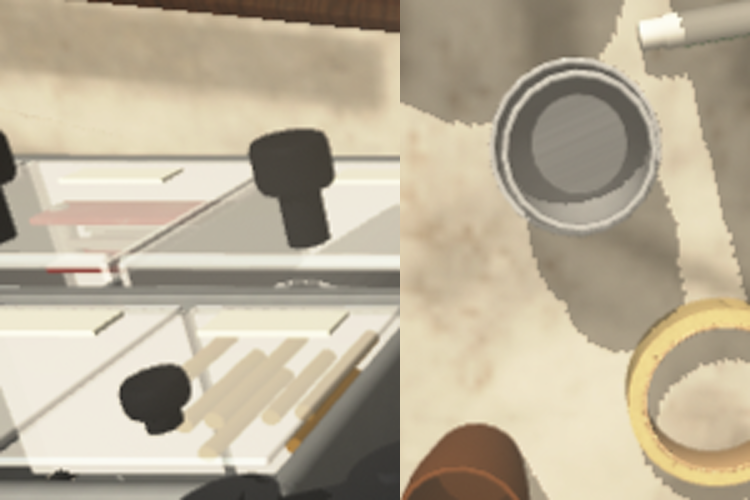

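```bash
python3 - <<'E'
from h import *
p=np.load("w4p.npy",allow_pickle=True).item()
print("knob",onz("wrist",117,251,104,p).round(1))
X=Ro.from_euler("z",CY).apply([1,0,0]); Y=Ro.from_euler("z",CY).apply([0,1,0])
for z in(55,65,75,97): q=onz("scene",361.7,240,z); d=q-[586.6,4.7,z]; print(z,q.round(1),"depth",(d@X).round(1),"lat",(d@Y).round(1))
m=onz("wrist",321.4,143,76,p); print("medium",m.round(1), "large",onz("wrist",320.2,142.8,50,p).round(1))
E
```

```text
knob [548.4   4.9 104. ]
55 [605.3  -8.6  55. ] depth 17.6 lat -14.8
65 [598.2 -13.8  65. ] depth 10.1 lat -19.4
75 [591.1 -18.9  75. ] depth 2.5 lat -23.9
97 [575.5 -30.3  97. ] depth -14.0 lat -34.0
medium [427.8 201.9  76. ] large [429.  200.8  50. ]
```

Call:
handwheel:
  steps:
    - {"rot": [0, -0.12, 0], "aperture": 1}
    - {"rot": [0, -0.12, 0], "aperture": 1}
    - {"rot": [0, -0.12, 0], "aperture": 1}
    - {"rot": [0, -0.12, 0], "aperture": 1}
    - {"rot": [0, -0.12, 0], "aperture": 1}

```text
clock: 7.18
eef_pos: [489.4, 205.4, 295.7]
tcp_rot: [3.14, 0.595, -3.055]
contact_force: [0.9, -1.9, -0.3]
opening: 1.0
grasp_force: 0.0
```

Call:
handwheel:
  steps:
    - {"rot": [0, -0.12, 0], "aperture": 1}
    - {"rot": [0, -0.072, 0], "aperture": 1}
    - {"aperture": 1}

```text
clock: 7.43
eef_pos: [489.9, 201.2, 293.6]
tcp_rot: [-3.128, 0.727, -3.055]
contact_force: [-0.7, 0.4, -0.5]
opening: 1.005
grasp_force: 0.0
```

```bash
python3 -c "
from h import *
plan([497,-0.3,156],0.8)"
```

```text
t 7.4333 d tool [  99.2 -200.    98.7] rv [-0.011 -0.073  0.003]
after turning: [ 105.4 -201.4   89. ]
```

Call:
handwheel:
  steps:
    - {"rot": [0, -0.073, 0], "trans": [0, -10, 0], "aperture": 1}
    - {"trans": [14, -30, 14], "aperture": 1}
    - {"trans": [14, -30, 14], "aperture": 1}
    - {"trans": [14, -30, 14], "aperture": 1}
    - {"trans": [14, -30, 14], "aperture": 1}

```text
clock: 7.85
eef_pos: [501.9, 70.2, 234.8]
tcp_rot: [-3.131, 0.756, -3.055]
contact_force: [1.2, 0.3, 0.4]
opening: 1.0
grasp_force: 0.0
```

Call:
handwheel:
  steps:
    - {"trans": [14, -30, 14], "aperture": 1}
    - {"trans": [16, -20, 12], "aperture": 1}
    - {"trans": [17, -20, 12], "aperture": 1}
    - {"aperture": 1}
    - {"aperture": 1}

```text
clock: 8.27
eef_pos: [499.0, 14.7, 207.7]
tcp_rot: [-3.104, 0.713, -3.059]
contact_force: [0.3, 0.9, 0.7]
opening: 1.001
grasp_force: 0.0
```

```bash
python3 -c "
from h import *
plan([497,-0.3,156],0.8)
p=cams.camera_params('wrist');np.save('w5p.npy',p,allow_pickle=True);print(proj('wrist',[[549,4,104]],p)) 
im=cams.grab_frame('wrist')[:,:,::-1]; cv2.imwrite('pics/w5.png',im)
g=(im.max(2)<60).astype(np.uint8); n,l,s,c=cv2.connectedComponentsWithStats(g)
for i in range(1,n):
  if s[i,4]>150: print(s[i],c[i].round(1))"
```

```text
t 8.2667 d tool [ 36.2 -13.3  37.5] rv [-0.038 -0.087  0.001]
after turning: [ 39.3 -14.7  33.7]
[[306.16468414 207.01377962]]
[   0    0  388   68 8877] [181.8  34.3]
[   0   53  302   31 1465] [140.8  67. ]
[499 207  14  22 209] [505.3 216.3]
[    0   207   640   273 79453] [401.2 382.2]
[396 325  12  78 327] [401.2 362. ]
[329 379  26  29 560] [341.3 392.7]
```

```bash
python3 -c "
from h import *
p,R,s=st(); print(s['qpos'].round(3),p)"
```

```text
[ 2.900e-02  1.700e-02  2.410e+00 -1.292e+00  2.000e-03 -3.200e-01] [499.09222693  15.39782924 207.99682519]
```

Call:
handwheel:
  steps:
    - {"aperture": 1}
    - {"aperture": 1}

```text
clock: 8.48
eef_pos: [498.8, 16.1, 208.0]
tcp_rot: [-3.104, 0.713, -3.056]
contact_force: [-0.5, 0.6, 0.2]
opening: 0.998
grasp_force: 0.0
```

```bash
python3 -c "
from h import *
p,R,s=st(); print(s['qpos'].round(3),p)"
```

```text
[ 3.000e-02  1.600e-02  2.411e+00 -1.294e+00  1.000e-03 -3.190e-01] [498.8425871   16.11121905 208.01043214]
```

```bash
python3 -c "
from h import *
plan([500,0,180],0.5)"
```

```text
t 8.4833 d tool [ 18.5 -15.4  21.6] rv [-0.036  0.213 -0.002]
after turning: [ 13.6 -16.2  24.5]
```

Call:
handwheel:
  steps:
    - {"rot": [-0.018, 0.107, 0], "aperture": 1}
    - {"rot": [-0.018, 0.107, 0], "aperture": 1}
    - {"aperture": 1}
    - {"aperture": 1}
    - {"aperture": 1}

```text
clock: 8.9
eef_pos: [504.4, 1.0, 211.6]
tcp_rot: [-3.063, 0.702, -3.058]
contact_force: [0.1, 0.0, 0.1]
opening: 1.001
grasp_force: 0.0
```

```bash
python3 -c "
from h import *
plan([500,0,180],0.5); print(st()[2]['qpos'].round(2))"
```

```text
t 8.9 d tool [23.9  1.  21.2] rv [-0.078  0.201 -0.008]
after turning: [19.1 -0.6 25.6]
[ 0.02  0.02  2.39 -0.94  0.05 -0.68]
```

Call:
handwheel:
  steps:
    - {"rot": [-0.02, 0.05, 0], "aperture": 1}
    - {"rot": [-0.02, 0.05, 0], "aperture": 1}
    - {"rot": [-0.02, 0.05, 0], "aperture": 1}
    - {"rot": [-0.02, 0.05, 0], "aperture": 1}
    - {"aperture": 1}

```text
clock: 9.32
eef_pos: [505.8, -10.2, 212.2]
tcp_rot: [-3.065, 0.628, -3.069]
contact_force: [1.7, -0.5, 0.0]
opening: 1.003
grasp_force: 0.0
```

```bash
python3 -c "
from h import *
plan([500,0,180],0.5); print(st()[2]['qpos'].round(2))"
```

```text
t 9.3167 d tool [23.  12.3 22.2] rv [-0.082  0.127 -0.014]
after turning: [19.7 10.6 25.9]
[-0.    0.02  2.34 -0.21  0.16 -1.42]
```

Call:
handwheel:
  steps:
    - {"rot": [-0.04, 0.065, 0], "aperture": 1}
    - {"rot": [-0.04, 0.065, 0], "aperture": 1}
    - {"aperture": 1}
    - {"aperture": 1}

```text
clock: 9.65
eef_pos: [505.1, -14.5, 211.0]
tcp_rot: [-3.116, 0.529, -3.079]
contact_force: [-0.4, -0.2, -0.6]
opening: 1.0
grasp_force: 0.0
```

```bash
python3 -c "
from h import *
plan([500,0,180],0.5); print(st()[2]['qpos'].round(2))"
```

```text
t 9.65 d tool [19.2 15.4 24.3] rv [-0.036  0.029 -0.018]
after turning: [18.2 14.8 25.4]
[-0.05  0.03  2.28  0.11  0.31 -1.77]
```

```bash
python3 -c "
from h import *
from scipy.optimize import least_squares,fsolve
p,R,s=st(); q=s['qpos']; print(q.round(4))
D=[((.3536,1.63406,1.15518),624.6,252.6),((.017,2.410,0.002),499.3,208.0),((q[1],q[2],q[4]*np.cos(q[3])),np.hypot(p[0],p[1]),p[2])]
def fk(k,q2,q3,q5):
  a,b,L,h,o=k; s1,s2,s3=q2,q2+q3,q2+q3+q5
  return o+a*np.sin(s1)+b*np.sin(s2)+L*np.sin(s3),h+a*np.cos(s1)+b*np.cos(s2)+L*np.cos(s3)
f=lambda k:np.concatenate([np.subtract(fk(k,*d[0]),d[1:]) for d in D]+[0.01*(np.array(k)-[450,400,250,330,0])])
k=least_squares(f,[450,400,250,330,0]).x; print(k.round(1),f(k)[:6].round(1))
np.save('k.npy',k)
for P,t in(((547.5,106.6),.5),((503,70),.5),((503,70),.7),((555,107),.6),((540,130),.6),((510,170),.6),((500,180),.5)):
  x=fsolve(lambda x:np.subtract(fk(k,x[0],x[1],np.pi-t-x[0]-x[1]),P),[.1,2.2]); print(P,t,x.round(2),'maxtilt',(np.pi-x.sum()).round(2))
"
```

```text
[-0.052   0.0267  2.2768  0.1052  0.3112 -1.7697]
[560.8 408.9 254.5 146.3  56.7] [-0.1 -0.2  1.3 -2.4 -1.2  2.7]
(547.5, 106.6) 0.5 [0.29 2.32] maxtilt 0.53
(503, 70) 0.5 [0.33 2.46] maxtilt 0.36
(503, 70) 0.7 [0.38 2.58] maxtilt 0.18
(555, 107) 0.6 [0.31 2.36] maxtilt 0.47
(540, 130) 0.6 [0.24 2.37] maxtilt 0.54
(510, 170) 0.6 [0.11 2.38] maxtilt 0.66
(500, 180) 0.5 [0.08 2.32] maxtilt 0.74
```

```bash
python3 -c "
from h import *
plan([520.7,1.6,171],0.4)"
```

```text
t 9.65 d tool [ 5.8 16.2 42.5] rv [-0.035  0.129 -0.02 ]
after turning: [-0.  14.7 43.4]
```

Call:
handwheel:
  steps:
    - {"rot": [-0.018, 0.064, -0.01], "aperture": 1}
    - {"rot": [-0.017, 0.065, -0.01], "aperture": 1}
    - {"trans": [0, 5, 14], "aperture": 1}
    - {"trans": [0, 5, 14], "aperture": 1}
    - {"trans": [0, 5, 15], "aperture": 1}

```text
clock: 10.07
eef_pos: [519.7, 2.4, 170.5]
tcp_rot: [-3.14, 0.399, -3.057]
contact_force: [0.1, 0.2, -0.6]
opening: 1.005
grasp_force: 0.0
```

Call:
handwheel:
  steps:
    - {"aperture": 1}
    - {"aperture": 1}

```text
clock: 10.23
eef_pos: [518.6, 3.0, 170.0]
tcp_rot: [3.141, 0.396, -3.055]
contact_force: [0.1, 0.4, 0.3]
opening: 1.005
grasp_force: 0.0
```

```bash
python3 -c "
from h import *
plan([520.7,1.6,171],0.4);plan([547.8,3.9,106.8],0.4)
p=cams.camera_params('wrist');np.save('w5p.npy',p,allow_pickle=True);print(proj('wrist',[[549,4,104]],p),st()[2]['qpos'].round(2)) 
im=cams.grab_frame('wrist')[:,:,::-1]; cv2.imwrite('pics/w6.png',im)
g=(im.max(2)<70).astype(np.uint8); n,l,s,c=cv2.connectedComponentsWithStats(g)
for i in range(1,n):
  if s[i,4]>150: print(s[i],c[i].round(1))"
```

```text
t 10.2333 d tool [-2.1 -1.6 -0.2] rv [ 0.002 -0.004  0.003]
after turning: [-2.2 -1.6 -0.1]
t 10.2333 d tool [-2.5 -1.7 69.6] rv [ 0.002 -0.004  0.003]
after turning: [-2.2 -1.6 69.6]
[[318.2792427  272.12952431]] [-0.02  0.15  2.2   0.11  0.4  -1.77]
[ 37  11 135  19 410] [104.3  20.2]
[   0   24  394  112 8919] [177.1  99.6]
[   0  118  213   27 1180] [ 98.6 130.6]
[216 139  66  12 259] [247.4 145.2]
[447 246  16  58 174] [453.8 277.5]
[309 277  31  36 279] [323.5 301.1]
[512 278  24  21 170] [527.4 286.2]
[ 91 284  34  16 217] [106.8 290.4]
[    0   289   640   191 65758] [379.7 411.3]
```

```bash
python3 -c "
import cv2
g=cv2.imread('pics/w6.png').max(2)[210:334,256:388]
for y in range(0,124,4): print(210+y,''.join('#@+-. '[min(5,int(v)//32)] for v in g[y,::3]))"
```

```text
210                                             
214                                             
218 ............................................
222            .      . .                       
226                                             
230                                             
234                                             
238                                             
242                                             
246                    -+++-                    
250                 -+++++++++-                 
254                +++++++++++++                
258               -+++++++++++++                
262               +++++++++++++++               
266               +++++++++++++++               
270               +++++++++++++++               
274               +++++++++++++++               
278               ++++++++++++++-               
282                +++++++++++++                
286                ++++++++++++-                
290                 +++++++++++                 
294                   +++++++                   
298                   +++++++                   
302                   ++++++@                   
306                   ++++++@                   
310                    ++++@                    
314                                             
318                                             
322                                             
326                                             
330
```

Call:
handwheel:
  steps:
    - {"trans": [-2, 0, 16], "aperture": 1}
    - {"trans": [0, 0, 18], "aperture": 0.8}
    - {"trans": [0, 0, 18], "aperture": 0.7}
    - {"trans": [0, 0, 12], "aperture": 0.6}
    - {"trans": [0, 0, 5], "aperture": 0.6}

```text
clock: 10.7
eef_pos: [548.2, 5.7, 107.8]
tcp_rot: [3.139, 0.397, -3.056]
contact_force: [0.9, -0.2, 0.5]
opening: 0.602
grasp_force: 0.0
```

Call:
handwheel:
  steps:
    - {"aperture": 0.6}
    - {"aperture": 0.6}

```text
clock: 10.87
eef_pos: [548.3, 5.9, 109.0]
tcp_rot: [3.139, 0.398, -3.056]
contact_force: [0.7, -0.4, 0.3]
opening: 0.597
grasp_force: 0.0
```

```bash
python3 -c "
from h import *
plan([547.8,5.2,106.8],0.4); print(st()[2]['qpos'].round(2))"
```

```text
t 10.8667 d tool [ 1.3 -0.6  1.8] rv [ 0.004 -0.002  0.003]
after turning: [ 1.3 -0.6  1.8]
[-0.02  0.31  2.19  0.17  0.25 -1.83]
```

Call:
handwheel:
  steps:
    - {"aperture": 0.15}
    - {"aperture": 0.15}
    - {"aperture": 0.15}
    - {"aperture": 0.15}
    - {"aperture": 0.15}
  force: 30

```text
clock: 11.28
eef_pos: [548.6, 4.5, 109.7]
tcp_rot: [3.14, 0.4, -3.056]
contact_force: [-5.4, -15.8, 8.7]
opening: 0.316
grasp_force: 28.8
```

Call:
handwheel:
  steps:
    - {"aperture": 0.15}
    - {"aperture": 0.15}

```text
clock: 11.45
eef_pos: [548.7, 4.5, 109.7]
tcp_rot: [3.14, 0.4, -3.056]
contact_force: [-5.6, -16.0, 8.7]
opening: 0.319
grasp_force: 28.8
```

Call:
handwheel:
  steps:
    - {"trans": [0, -1, 0], "aperture": 0.15}
    - {"trans": [5, 0, 0], "aperture": 0.15}
    - {"trans": [4.9, 0, 0.2], "aperture": 0.15}
    - {"trans": [4.9, 0, 0.5], "aperture": 0.15}
    - {"trans": [4.9, 0, 0.6], "aperture": 0.15}
  force: 35

```text
clock: 11.87
eef_pos: [533.8, 3.1, 102.3]
tcp_rot: [3.14, 0.406, -3.056]
contact_force: [2.5, -1.2, 7.6]
opening: 0.316
grasp_force: 35.8
```

Call:
handwheel:
  steps:
    - {"trans": [4.8, 0, 1], "aperture": 0.15}
    - {"trans": [4.8, 0, 1.1], "aperture": 0.15}
    - {"trans": [4.7, 0, 1.5], "aperture": 0.15}
    - {"trans": [4.7, 0, 1.6], "aperture": 0.15}
    - {"aperture": 0.15}

```text
clock: 12.28
eef_pos: [516.7, 1.7, 88.9]
tcp_rot: [3.14, 0.402, -3.056]
contact_force: [-0.4, -5.2, 5.2]
opening: 0.317
grasp_force: 37.8
```

```bash
python3 -c "
from h import *
p,R,s=st(); print(s['qpos'].round(2), (p-[548.7,4.5,109.7]).round(1))"
```

```text
[-0.03  0.32  2.26  0.28  0.17 -1.95] [-32.   -2.8 -20.8]
```

Call:
handwheel:
  steps:
    - {"rot": [0, 0.03, 0], "trans": [4.5, 0, 2], "aperture": 0.15}
    - {"rot": [0, 0.03, 0], "trans": [4.5, 0, 2], "aperture": 0.15}
    - {"rot": [0, 0.03, 0], "trans": [4.2, 0, 2.5], "aperture": 0.15}
    - {"trans": [3, 0, 2], "aperture": 0.15}
    - {"aperture": 0.15}

```text
clock: 12.7
eef_pos: [504.5, 0.7, 74.9]
tcp_rot: [3.14, 0.311, -3.055]
contact_force: [2.8, -5.4, 1.5]
opening: 0.316
grasp_force: 38.0
```

```bash
python3 -c "
from h import *
p,R,s=st(); print(s['qpos'].round(2), (p-[548.7,4.5,109.7]).round(1)); plan(p,0.3)"
```

```text
[-0.02  0.34  2.23  0.14  0.26 -1.81] [-44.2  -3.8 -34.8]
t 12.7 d tool [0. 0. 0.] rv [0.003 0.011 0.003]
after turning: [0. 0. 0.]
```

Call:
handwheel:
  steps:
    - {"aperture": 0.4}
    - {"aperture": 0.6}
    - {"aperture": 0.7}
    - {"aperture": 0.7}
    - {"trans": [0, 0, -20], "aperture": 0.7}

```text
clock: 13.12
eef_pos: [496.1, 0.8, 90.8]
tcp_rot: [3.138, 0.304, -3.055]
contact_force: [-0.4, -0.1, 1.1]
opening: 0.702
grasp_force: 0.0
```

Call:
handwheel:
  steps:
    - {"trans": [5, 0, -35], "aperture": 0.8}
    - {"trans": [5, 0, -35], "aperture": 1}
    - {"trans": [0, 0, -35], "aperture": 1}
    - {"trans": [-10, 0, -35], "aperture": 1}
    - {"trans": [-15, 0, -15], "aperture": 1}

```text
clock: 13.53
eef_pos: [463.6, -2.8, 248.6]
tcp_rot: [3.139, 0.31, -3.055]
contact_force: [1.0, -0.9, -1.0]
opening: 0.998
grasp_force: 0.0
```

Call:
handwheel:
  steps:
    - {"aperture": 1}
    - {"aperture": 1}

```text
clock: 13.7
eef_pos: [465.4, -2.6, 246.3]
tcp_rot: [3.139, 0.31, -3.055]
contact_force: [0.5, 0.0, -0.6]
opening: 0.996
grasp_force: 0.0
```

```bash
python3 -c "
from h import *
plan([500,-5,250],0.3)
p=cams.camera_params('wrist');np.save('w7p.npy',p,allow_pickle=True)
im=cams.grab_frame('wrist')[:,:,::-1]; cv2.imwrite('pics/w7.png',im)
H=np.array([586.0,5,12]);X=Ro.from_euler('z',CY).apply([1,0,0]);Y=Ro.from_euler('z',CY).apply([0,1,0]);Z=np.array([0,0,1.]);th=.59
def B(u,v,w): return H+X*(u*np.cos(th)-w*np.sin(th))+Y*v+Z*(u*np.sin(th)+w*np.cos(th))
print(proj('wrist',[B(0,61,113),B(0,-61,113),B(83,61,70),B(83,-61,70),B(-35,0,92),B(25,0,97)],p).round(0).tolist())"
```

```text
t 13.7 d tool [-33.8  -5.4   6.9] rv [0.004 0.01  0.003]
after turning: [-33.9  -5.3   6.6]
[[388.0, 245.0], [247.0, 245.0], [378.0, 324.0], [257.0, 324.0], [318.0, 206.0], [318.0, 271.0]]
```

View pics/w7.png

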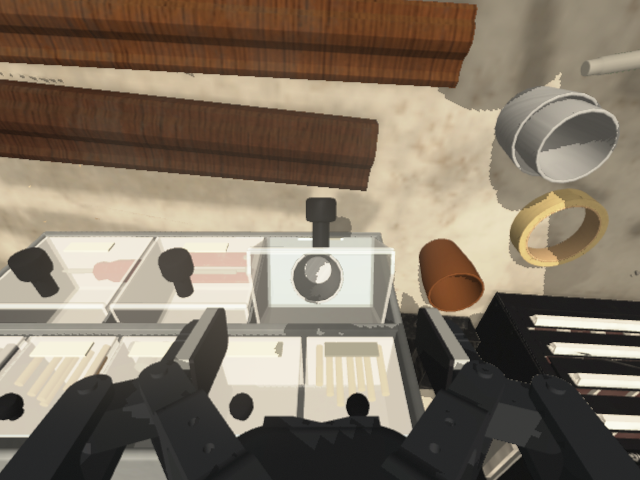

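```bash
python3 -c "
from h import *
p=np.load('w7p.npy',allow_pickle=True).item()
H=np.array([586.0,5,12]);X=Ro.from_euler('z',CY).apply([1,0,0]);Y=Ro.from_euler('z',CY).apply([0,1,0]);Z=np.array([0,0,1.]);th=.59
def B(u,v,w): return H+X*(u*np.cos(th)-w*np.sin(th))+Y*v+Z*(u*np.sin(th)+w*np.cos(th))
o,d=ray('wrist',317,276.5,p); Pr=o+313*d
o,d2=ray('wrist',318,268.5,p); 
for D in(395,401,407): 
  Pf=o+D*d2; a=Pr-Pf; print(Pr.round(1),Pf.round(1),np.linalg.norm(a).round(1),'tilt',np.arctan2(-a@X,a[2]).round(3))
bb=lambda Q:((Q-H)@X*np.cos(th)+(Q-H)[2]*np.sin(th),(Q-H)@Y,-(Q-H)@X*np.sin(th)+(Q-H)[2]*np.cos(th))
print('rim in bin',np.round(bb(Pr),1),'floor',np.round(bb(Pf),1))
for c in(.59,.65,.7):
  pass
t=np.linspace(0,6.28,80)
for u,dc in((27.5,0),(25,0.09),(27.5,.09)):
  C=B(u,-1,97 if dc==0 else 95); ax=-X*np.sin(th+dc)+Z*np.cos(th+dc); e=np.cross(Y,ax)
  q=proj('wrist',C+24.5*(np.outer(np.cos(t),Y)+np.outer(np.sin(t),e)),p); qf=proj('wrist',C-90*ax+16*(np.outer(np.cos(t),Y)+np.outer(np.sin(t),e)),p)
  print(u,dc,C.round(1),q.min(0).round(),q.max(0).round(),qf.min(0).round(),qf.max(0).round())
"
```

```text
[561.8   2.4 104.2] [610.   7.  38.] 82.0 tilt 0.631
[561.8   2.4 104.2] [613.9   7.3  33.4] 88.0 tilt 0.637
[561.8   2.4 104.2] [617.9   7.6  28.9] 94.0 tilt 0.642
rim in bin [31.1 -0.6 90.1] floor [36.  -0.1 -3.7]
27.5 0 [555.1   1.4 107.9] [290. 247.] [343. 300.] [304. 249.] [331. 276.]
25 0.09 [554.1   1.3 104.8] [290. 244.] [343. 297.] [304. 254.] [331. 281.]
27.5 0.09 [556.2   1.5 106.2] [290. 247.] [343. 300.] [304. 256.] [331. 283.]
```

Call:
handwheel:
  steps:
    - {"rot": [0, -0.095, 0], "aperture": 1}
    - {"rot": [0, -0.095, 0], "aperture": 1}
    - {"aperture": 1}

```text
clock: 14.0
eef_pos: [460.2, -2.6, 241.1]
tcp_rot: [3.137, 0.494, -3.057]
contact_force: [-1.9, 0.0, -0.3]
opening: 0.997
grasp_force: 0.0
```

```bash
python3 -c "
from h import *
plan([519,-1,178],0.5);print(st()[2]['qpos'].round(2))"
```

```text
t 14.0 d tool [-21.8  -3.8  83.4] rv [ 0.005 -0.006  0.002]
after turning: [-21.3  -3.3  83.5]
[-0.06 -0.1   2.3   0.16  0.46 -1.84]
```

Call:
handwheel:
  steps:
    - {"rot": [0, -0.006, 0], "trans": [-5, -1, 20], "aperture": 0.9}
    - {"trans": [-5, -1, 20], "aperture": 0.8}
    - {"trans": [-5, -1, 20], "aperture": 0.75}
    - {"trans": [-6, 0, 20], "aperture": 0.75}
    - {"trans": [0, 0, 3], "aperture": 0.75}

```text
clock: 14.42
eef_pos: [523.6, -0.1, 179.2]
tcp_rot: [3.137, 0.497, -3.056]
contact_force: [-0.4, 0.3, 0.4]
opening: 0.752
grasp_force: 0.0
```

Call:
handwheel:
  steps:
    - {"aperture": 0.75}
    - {"aperture": 0.75}

```text
clock: 14.58
eef_pos: [522.1, -0.2, 181.5]
tcp_rot: [3.138, 0.5, -3.056]
contact_force: [0.1, -0.3, 0.2]
opening: 0.746
grasp_force: 0.0
```

```bash
python3 -c "
from h import *
plan([557,2,107.8],0.5);print(st()[2]['qpos'].round(2))
p=cams.camera_params('wrist')
im=cams.grab_frame('wrist')[:,:,::-1]; cv2.imwrite('pics/w8.png',im)
print(proj('wrist',[[558,2,106],[586,5,12]],p).round(1)); g=im.max(2)
for y in range(190,340,5): print(y,''.join('#@+-. '[min(5,int(v)//43)] for v in g[y,236:400:3]))"
```

```text
t 14.5833 d tool [ 4.7 -1.2 81.4] rv [ 0.005 -0.     0.002]
after turning: [ 4.7 -0.7 81.5]
[-0.04  0.12  2.25  0.24  0.28 -1.91]
[[319.1 255.2]
 [319.8 196.1]]
190 --------------------------@@@@@@@@+++++++++------------
195     +..            .......@@@@@@@@-----.            .--
200    .--.                  .@@@@@@@@                 ..--
205  ..---.                  .@@@@@@@@                 ..--
210 ...---.                  .@@@@@@@@                 ..--
215 ...---.                  .@@@@@@@@                 ..--
220   ....                  .........                    ..
225                                                        
230  .----.            -  .........     -              .---
235 .--+++-.          . ++-------     ++ .             .---
240 .--+++-.          .++++----.      +++-             .---
245
[... 436 characters left out ...]
   --++++++++++++++++-             .-+++
285 ++++++---------------+++++++++++++- .----------------++
290 ++++++------------------+++++++-  -------------------++
295 .++++-------------------------------------------------+
300 -+++@+----------------------------------------------@@+
305 ---@@@----------------------------------------------##@
310 --+@@@----------------------------------------------###
315 -+@@@@                                              ###
320 -@@@@@@++++++++++++++++++++++++++++++++++++++++++++@###
325 @@@@@@+-+++++++++++++++++++++++++++++++++++++++++++@###
330 @@@@@@@++++++++++++++++++++++++++++++++++++++++++++####
335 @@@@@@@++++++++++++++++++++++++++++++++++++++++++++@###
```

Call:
handwheel:
  steps:
    - {"trans": [2, 1, 18], "aperture": 0.75}
    - {"trans": [0, 0, 22], "aperture": 0.75}
    - {"trans": [0, 0, 18], "aperture": 0.75}
    - {"trans": [0, 0, 12], "aperture": 0.75}
    - {"trans": [0, 0, 6], "aperture": 0.75}

```text
clock: 15.05
eef_pos: [557.6, 4.0, 114.5]
tcp_rot: [3.138, 0.503, -3.056]
contact_force: [-0.8, 0.4, 0.1]
opening: 0.747
grasp_force: 0.0
```

Call:
handwheel:
  steps:
    - {"trans": [0, 0, 3], "aperture": 0.75}
    - {"aperture": 0.75}
    - {"aperture": 0.75}

```text
clock: 15.3
eef_pos: [559.1, 4.1, 113.0]
tcp_rot: [3.138, 0.504, -3.056]
contact_force: [-0.3, -0.3, -0.0]
opening: 0.755
grasp_force: 0.0
```

```bash
python3 -c "
from h import *
plan([559,3.9,109],0.5);print(st()[2]['qpos'].round(2))"
```

```text
t 15.3 d tool [ 2.  -0.2  3.5] rv [0.005 0.004 0.002]
after turning: [ 2.  -0.1  3.5]
[-0.03  0.31  2.23  0.54  0.12 -2.21]
```

Call:
handwheel:
  steps:
    - {"rot": [0, 0.04, 0], "trans": [1, 0, 2], "aperture": 0.75}
    - {"rot": [0, 0.04, 0], "trans": [1, 0, 1.5], "aperture": 0.75}
    - {"aperture": 0.75}
    - {"aperture": 0.75}
  force: 30

```text
clock: 15.63
eef_pos: [559.7, 4.5, 109.6]
tcp_rot: [3.137, 0.432, -3.055]
contact_force: [0.7, 0.1, 0.1]
opening: 0.749
grasp_force: 0.0
```

```bash
python3 -c "
from h import *
plan([559,3.9,109],0.42);print(st()[2]['qpos'].round(2))"
```

```text
t 15.6333 d tool [ 1.  -0.5  0.3] rv [0.006 0.012 0.004]
after turning: [ 1.  -0.5  0.3]
[-0.02  0.32  2.18  0.24  0.21 -1.91]
```

Call:
handwheel:
  steps:
    - {"trans": [0.5, 0, 0], "aperture": 0.35}
    - {"aperture": 0.35}
    - {"aperture": 0.35}
    - {"aperture": 0.35}
    - {"aperture": 0.35}
  force: 35

```text
clock: 16.05
eef_pos: [558.4, 4.3, 108.9]
tcp_rot: [3.137, 0.431, -3.056]
contact_force: [-3.3, -0.5, 7.9]
opening: 0.571
grasp_force: 34.6
```

Call:
handwheel:
  steps:
    - {"aperture": 0.35}
    - {"aperture": 0.35}

```text
clock: 16.22
eef_pos: [558.4, 4.3, 108.9]
tcp_rot: [3.137, 0.431, -3.056]
contact_force: [-4.0, -1.4, 7.7]
opening: 0.57
grasp_force: 34.6
```

Call:
handwheel:
  steps:
    - {"trans": [1, 0, -5], "aperture": 0.35}
    - {"trans": [2, 0, -10], "aperture": 0.35}
    - {"trans": [2.5, 0, -11], "aperture": 0.35}
    - {"trans": [2.5, 0, -11], "aperture": 0.35}
    - {"trans": [2.5, 0, -11], "aperture": 0.35}

```text
clock: 16.63
eef_pos: [528.3, 1.6, 148.4]
tcp_rot: [3.137, 0.43, -3.056]
contact_force: [0.1, 0.1, -0.8]
opening: 0.57
grasp_force: 36.5
```

Call:
handwheel:
  steps:
    - {"trans": [2.5, 0, -11], "aperture": 0.35}
    - {"trans": [3, 0, -13], "aperture": 0.35}
    - {"trans": [3, 0, -13], "aperture": 0.35}
    - {"trans": [3, 0, -13], "aperture": 0.35}
    - {"trans": [3, 0, -13], "aperture": 0.35}

```text
clock: 17.05
eef_pos: [488.2, -2.0, 199.3]
tcp_rot: [3.137, 0.429, -3.056]
contact_force: [0.2, 0.8, -1.8]
opening: 0.569
grasp_force: 36.5
```

Call:
handwheel:
  steps:
    - {"trans": [5, 0, -20], "aperture": 0.35}
    - {"trans": [5, 0, -25], "aperture": 0.35}
    - {"trans": [5, 0, -25], "aperture": 0.35}
    - {"aperture": 0.35}
    - {"aperture": 0.35}

```text
clock: 17.47
eef_pos: [446.9, -6.0, 257.3]
tcp_rot: [3.137, 0.433, -3.056]
contact_force: [0.3, -0.4, -0.8]
opening: 0.566
grasp_force: 36.5
```

```bash
python3 -c "
from h import *
p,R,s=st();print(s['qpos'].round(2));plan(p,0)
p=cams.camera_params('wrist'); np.save('w9p.npy',p,allow_pickle=True)
im=cams.grab_frame('wrist')[:,:,::-1]; cv2.imwrite('pics/w9.png',im); g=im.max(2)
for y in range(200,420,6): print(y,''.join('#@+-. '[min(5,int(v)//43)] for v in g[y,200:440:4]))
"
```

```text
[-0.07 -0.14  2.26  0.12  0.6  -1.81]
t 17.4667 d tool [0. 0. 0.] rv [0.005 0.433 0.004]
after turning: [0. 0. 0.]
200                      ..  ..@@@@@@@@+++..............       .
206           .....     .. .    -@@@@@++++-.....  .....         
212 -----------------------------@@@@+++++-------. .....        
218                  -.      ....@@@@---........-- .....      .-
224                 .-.          @@@@          .-- . ..    .++++
230                ..-.          @@@@          .---       .+++++
236                                                   .   ++++++
242               ..-+.                        .----      -+++++
248 +             ..-+.                        
[... 1136 characters left out ...]
@@@@@@##.-++++++++++++++++++++++++-.#########@####@
362 @@@@@@@@@@@@@@@#+ -+++++++++++++++++++++++-. ###############
368 @@@@@@@@@@@@@@@#   --++++++++++++++++++++-   @##############
374 @@@@@@@@@@@##@@#    --++++++++++++++++++-.   .##############
380 @@@@@@@@###@@@@#      --+++++++++++++--+##    #############@
386 @@@#@@@@@@@@@@@#        .----++++----#####    +#############
392 @@@@@@@@@@@@@@+           +   ..      .@.      #############
398 @@@@@@@@@@@@@@@          .+                   .#############
404 @@@@@@@@@@#@###          .+                   +####@@@######
410 @@@@@###@######@++++++++++++++++++++++++++++++##############
416 @@@#############@@@@@@@@@@@@@@@@@@@@@@@@@@@@@@#############
```

```bash
python3 -c "
import cv2
g=cv2.imread('pics/w9.png')
print([(y,int(g[y,324].max())) for y in list(range(248,306,2))+list(range(376,402,2))])
print([(x,int(g[335,x].max())) for x in list(range(256,284,2))+list(range(366,396,2))])"
```

```text
[(248, 239), (250, 238), (252, 238), (254, 238), (256, 238), (258, 238), (260, 103), (262, 100), (264, 101), (266, 102), (268, 102), (270, 103), (272, 104), (274, 105), (276, 106), (278, 108), (280, 109), (282, 219), (284, 233), (286, 223), (288, 232), (290, 232), (292, 233), (294, 235), (296, 235), (298, 233), (300, 159), (302, 147), (304, 145), (376, 87), (378, 87), (380, 87), (382, 87), (384, 87), (386, 92), (388, 140), (390, 138), (392, 211), (394, 224), (396, 224), (398, 223), (400, 223)]
[(256, 55), (258, 51), (260, 50), (262, 50), (264, 69), (266, 139), (268, 139), (270, 116), (272, 89), (274, 89), (276, 89), (278, 91), (280, 91), (282, 92), (366, 88), (368, 96), (370, 93), (372, 110), (374, 206), (376, 230), (378, 209), (380, 28), (382, 28), (384, 28), (386, 29), (388, 34), (390, 46), (392, 141), (394, 140)]
```

```bash
python3 -c "
from h import *
from scipy.optimize import least_squares
p=np.load('w9p.npy',allow_pickle=True).item(); P,R,s=st(); t=np.linspace(0,6.2832,181)
def m(v):
  x,z,d=v; c=np.array([x,0,z]); ax=np.array([np.sin(d),0,np.cos(d)]); e=np.array([np.cos(d),0,-np.sin(d)]); Y=np.array([0,1.,0])
  C=lambda c,r:P+R.apply(c+r*(np.outer(np.cos(t),Y)+np.outer(np.sin(t),e)))
  q=proj('wrist',C(c,24.5),p); f=proj('wrist',C(c+94*ax,18.5),p)
  return np.array([q[:,0].max()-q[:,0].min(),q[:,1].min(),q[:,1].max(),f[:,1].min()])
r_=least_squares(lambda v:m(v)-[114,281.5,391,259],[0,0,.2]); print(r_.x.round(3),m(r_.x))
"
```

```text
[-1.43   0.416 -0.22 ] [113.95560704 281.46546782 391.04518191 258.98506416]
```

Call:
handwheel:
  steps:
    - {"rot": [0, 0.11, 0], "aperture": 0.35}
    - {"rot": [0, 0.11, 0], "aperture": 0.35}
    - {"rot": [0, 0.11, 0], "aperture": 0.35}
    - {"rot": [0, 0.11, 0], "aperture": 0.35}
    - {"rot": [0, 0.11, 0], "aperture": 0.35}

```text
clock: 17.93
eef_pos: [447.6, -5.8, 255.3]
tcp_rot: [3.137, -0.126, -3.053]
contact_force: [0.3, 0.4, -0.7]
opening: 0.57
grasp_force: 36.5
```

Call:
handwheel:
  steps:
    - {"rot": [0, 0.103, 0], "aperture": 0.35}
    - {"aperture": 0.35}
    - {"aperture": 0.35}

```text
clock: 18.18
eef_pos: [447.8, -5.7, 253.9]
tcp_rot: [3.137, -0.225, -3.052]
contact_force: [-0.8, 0.4, -0.4]
opening: 0.567
grasp_force: 36.5
```

```bash
python3 -c "
from h import *
plan([428.2,201,210],-0.22);print(st()[2]['qpos'].round(2))"
```

```text
t 18.1833 d tool [ -8.8 207.4  44.1] rv [ 0.003 -0.005  0.006]
after turning: [ -7.2 207.6  43.4]
[-0.    0.2   1.87 -0.02  1.3  -1.66]
```

Call:
handwheel:
  steps:
    - {"trans": [0, 25, 4], "aperture": 0.35}
    - {"trans": [-1, 35, 7], "aperture": 0.35}
    - {"trans": [-1, 35, 7], "aperture": 0.35}
    - {"trans": [-1, 35, 7], "aperture": 0.35}
    - {"trans": [-1, 35, 7], "aperture": 0.35}

```text
clock: 18.6
eef_pos: [428.4, 159.3, 224.3]
tcp_rot: [3.136, -0.22, -3.053]
contact_force: [1.3, 0.5, -1.2]
opening: 0.568
grasp_force: 36.5
```

Call:
handwheel:
  steps:
    - {"rot": [0, 0, 0.006], "trans": [-2, 30, 8], "aperture": 0.35}
    - {"trans": [-2, 12, 4], "aperture": 0.35}
    - {"aperture": 0.35}
    - {"aperture": 0.35}
    - {"aperture": 0.35}

```text
clock: 19.02
eef_pos: [427.1, 199.1, 212.5]
tcp_rot: [3.139, -0.222, -3.059]
contact_force: [0.3, 0.3, -0.7]
opening: 0.572
grasp_force: 36.6
```

```bash
python3 -c "
from h import *
plan([428.2,201,210],-0.22)
p=cams.camera_params('wrist'); np.save('w10p.npy',p,allow_pickle=True)
im=cams.grab_frame('wrist')[:,:,::-1]; cv2.imwrite('pics/w10.png',im)
t=np.linspace(0,6.28,100); im=im.copy(); P,R,s=st()
for c,z,rad,col in(([429.5,201.2],76,31,(0,0,255)),([429.5,201.2],50,37,(0,255,0)),([P[0]+1.3,P[1]+.1],P[2]-.7,24.5,(255,0,0)),([P[0]+1.3,P[1]+.1],P[2]-94.7,18.5,(255,0,255))):
  q=proj('wrist',np.stack([c[0]+rad*np.cos(t),c[1]+rad*np.sin(t),0*t+z],1),p); print(q.min(0).round(1),q.max(0).round(1)); cv2.polylines(im,[np.int32((q+.5)*4)],True,col,1,shift=2)
im=cv2.resize(im[120:420,200:440],None,fx=2,fy=2,interpolation=cv2.INTER_CUBIC)
cv2.imwrite('pics/w10o.png',im)"
```

```text
t 19.0167 d tool [-1.8  1.8  2.2] rv [ 0.003 -0.002 -0.   ]
after turning: [-1.8  1.8  2.2]
[285.3 238.5] [359.7 311.6]
[281.7 229. ] [362.9 309. ]
[262.9 283.6] [377.7 394. ]
[294.1 260.6] [346.3 311.8]
```

View pics/w10o.png

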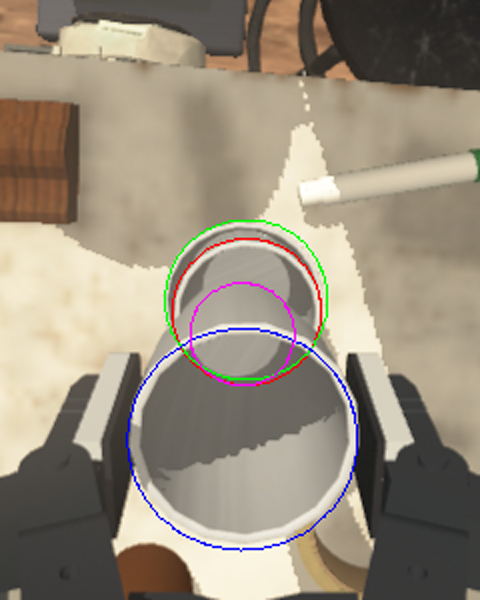

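Call:
handwheel:
  steps:
    - {"trans": [-1.8, 1.9, 0], "aperture": 0.35}
    - {"trans": [-2.6, 0, 11.7], "aperture": 0.35}
    - {"trans": [-2.6, 0, 11.7], "aperture": 0.35}
    - {"aperture": 0.35}
    - {"aperture": 0.35}

```text
clock: 19.48
eef_pos: [428.7, 201.6, 188.0]
tcp_rot: [3.139, -0.224, -3.06]
contact_force: [0.3, 0.2, -0.7]
opening: 0.571
grasp_force: 36.6
```

```bash
python3 -c "
from h import *
plan([428.9,201.1,112.7],-0.22)"
```

```text
t 19.4833 d tool [-16.9  -0.7  73.3] rv [ 0.003 -0.004 -0.001]
after turning: [-16.6  -0.5  73.4]
```

Call:
handwheel:
  steps:
    - {"trans": [-3.4, -0.4, 15], "aperture": 0.35}
    - {"trans": [-3.4, 0, 15], "aperture": 0.35}
    - {"trans": [-3.4, 0, 15], "aperture": 0.35}
    - {"trans": [-2.7, 0, 12], "aperture": 0.35}
    - {"trans": [-1.8, 0, 8], "aperture": 0.35}

```text
clock: 19.9
eef_pos: [428.9, 201.8, 121.1]
tcp_rot: [3.139, -0.223, -3.059]
contact_force: [-1.2, -0.1, -0.9]
opening: 0.568
grasp_force: 36.6
```

Call:
handwheel:
  steps:
    - {"trans": [-0.9, 0, 4], "aperture": 0.35}
    - {"aperture": 0.35}
    - {"aperture": 0.35}

```text
clock: 20.15
eef_pos: [429.1, 202.2, 117.8]
tcp_rot: [3.139, -0.223, -3.059]
contact_force: [-0.2, 0.3, 0.1]
opening: 0.566
grasp_force: 36.6
```

```bash
python3 -c "
from h import *
plan([428.9,201.1,102.7],-0.22)"
```

```text
t 20.15 d tool [-3.  -1.1 14.8] rv [ 0.003 -0.003 -0.   ]
after turning: [-3.  -1.  14.8]
```

Call:
handwheel:
  steps:
    - {"trans": [-0.6, -0.5, 3], "aperture": 0.35}
    - {"trans": [-0.6, -0.4, 3], "aperture": 0.35}
    - {"trans": [-0.4, 0, 2], "aperture": 0.35}
    - {"trans": [-0.4, 0, 2], "aperture": 0.35}
    - {"aperture": 0.35}

```text
clock: 20.57
eef_pos: [428.3, 201.1, 106.8]
tcp_rot: [3.139, -0.224, -3.059]
contact_force: [-0.1, 0.3, -1.1]
opening: 0.57
grasp_force: 36.6
```

```bash
python3 -c "
from h import *
plan([428.9,201.1,102.7],-0.22)"
```

```text
t 20.5667 d tool [-1.5 -0.1  3.8] rv [ 0.003 -0.004 -0.   ]
after turning: [-1.5 -0.1  3.8]
```

Call:
handwheel:
  steps:
    - {"trans": [-0.5, 0, 1.2], "aperture": 0.35}
    - {"trans": [-0.4, 0, 1.2], "aperture": 0.35}
    - {"aperture": 0.35}

```text
clock: 20.82
eef_pos: [428.9, 201.2, 104.4]
tcp_rot: [3.139, -0.223, -3.059]
contact_force: [-0.1, 0.2, -0.8]
opening: 0.568
grasp_force: 36.6
```

Call:
handwheel:
  steps:
    - {"trans": [-0.2, 0, 0.8], "aperture": 0.35}
    - {"aperture": 0.35}

```text
clock: 20.98
eef_pos: [428.9, 201.2, 103.7]
tcp_rot: [3.139, -0.223, -3.059]
contact_force: [0.2, 0.2, -1.0]
opening: 0.57
grasp_force: 36.6
```

Call:
handwheel:
  steps:
    - {"trans": [-0.2, 0, 0.8], "aperture": 0.35}
    - {"aperture": 0.35}

```text
clock: 21.15
eef_pos: [428.9, 201.2, 102.8]
tcp_rot: [3.139, -0.223, -3.059]
contact_force: [-0.2, 1.5, -1.3]
opening: 0.57
grasp_force: 36.6
```

Call:
handwheel:
  steps:
    - {"trans": [-0.2, 0, 0.8], "aperture": 0.35}
    - {"aperture": 0.35}

```text
clock: 21.32
eef_pos: [428.9, 201.2, 102.0]
tcp_rot: [3.139, -0.223, -3.059]
contact_force: [-0.0, -1.2, -0.9]
opening: 0.571
grasp_force: 36.6
```

Call:
handwheel:
  steps:
    - {"trans": [-0.15, 0, 0.6], "aperture": 0.35}
    - {"aperture": 0.35}

```text
clock: 21.48
eef_pos: [428.9, 201.2, 101.4]
tcp_rot: [3.139, -0.223, -3.059]
contact_force: [0.4, 0.0, 0.0]
opening: 0.572
grasp_force: 36.6
```

Call:
handwheel:
  steps:
    - {"trans": [-0.15, 0, 0.6], "aperture": 0.35}
    - {"aperture": 0.35}

```text
clock: 21.65
eef_pos: [429.0, 201.2, 100.8]
tcp_rot: [3.139, -0.223, -3.059]
contact_force: [-0.5, 0.7, -1.4]
opening: 0.565
grasp_force: 36.6
```

```bash
python3 -c "
from h import *
p=cams.camera_params('wrist'); im=cams.grab_frame('wrist')[:,:,::-1]; cv2.imwrite('pics/w11.png',im); g=im.max(2)
t=np.linspace(0,6.28,100); P,R,s=st()
for c,z,rad in(([429.5,201.2],76,31),([429.5,201.2],50,37),([P[0]+.6,P[1]+.1],P[2]-.7,24.5)):
  q=proj('wrist',np.stack([c[0]+rad*np.cos(t),c[1]+rad*np.sin(t),0*t+z],1),p); print(q.min(0).round(1),q.max(0).round(1))
for y in range(205,410,5): print(y,''.join('#@+-. '[min(5,int(v)//43)] for v in g[y,230:412:3]))
print([int(v) for v in g[200:300:2,322]])
"
```

```text
[258.2 257.1] [382.5 377.6]
[256.1 239.5] [384.4 364.6]
[263.3 281.4] [378.2 392. ]
205 ................----------------........           ----......
210 .................---------------.......              ..... . 
215 ................----------------.......    .           ......
220 .................---------------......                .......
225 ..................---------------....       .   ......---.-.-
230 .................----------------..         ................-
235 ................-----------------.           ................
240 .................---------------             ................
245 ....----.........-------                               .....-
250 ..---------.........  .-----------...                  .....-
255 .-----..---......  .+------------------+.               ...--
260 ..---..........  +++---......   ..-------+-              .---
265 .............. -++---.     .-+++---.   .--++-            .---
270  .. ........ .+++--.  -++--.--------+-..  .-++           ....
275             .+++-  .++-.......-----------+. .++           ..-
280             +++. .++-.
[... 1240 characters left out ...]
@@@        .-------.-.............  .......#@@@@@@@@@
380 @@@@@@@@@@-           .------..........   .........@@@@@@@@@@
385 @@@@@@@@@@                 ...-...     ............-@@@@@@@@@
390 @@@@@@@@@                  ..    .....-.............-@@@@@@@@
395 @@@@@@@@@.                 .......................-+@@@@@@@@@
400 @@@@@@@@@@                 .....................-+++@@@@@@@@@
405 @@@@@@@@@@                 ...................-+++++@@@@@@@@@
[167, 166, 166, 166, 169, 169, 170, 169, 168, 166, 165, 165, 164, 162, 160, 159, 157, 156, 157, 155, 154, 151, 237, 207, 158, 164, 164, 166, 170, 173, 223, 234, 179, 105, 150, 167, 168, 170, 171, 172, 173, 233, 231, 203, 163, 163, 162, 162, 163, 166]
```

Call:
handwheel:
  steps:
    - {"trans": [-0.7, 0, 0.5], "aperture": 0.35}
    - {"aperture": 0.35}

```text
clock: 21.87
eef_pos: [429.7, 201.3, 100.5]
tcp_rot: [3.139, -0.223, -3.059]
contact_force: [-0.7, 0.0, 3.2]
opening: 0.57
grasp_force: 36.9
```

Call:
handwheel:
  steps:
    - {"trans": [-0.6, 0, 0.5], "aperture": 0.35}
    - {"aperture": 0.35}

```text
clock: 22.03
eef_pos: [430.2, 201.3, 100.4]
tcp_rot: [3.139, -0.223, -3.059]
contact_force: [-2.3, -2.4, 11.3]
opening: 0.57
grasp_force: 37.4
```

Call:
handwheel:
  steps:
    - {"trans": [-0.1, 0, 0.5], "aperture": 0.35}
    - {"aperture": 0.35}

```text
clock: 22.2
eef_pos: [430.3, 201.3, 100.3]
tcp_rot: [3.139, -0.223, -3.059]
contact_force: [-2.7, -1.9, 15.7]
opening: 0.572
grasp_force: 37.9
```

Call:
handwheel:
  steps:
    - {"trans": [0.1, 0, -0.5], "aperture": 0.35}
    - {"aperture": 0.62}
    - {"aperture": 0.68}
    - {"aperture": 0.74}
    - {"aperture": 0.78}

```text
clock: 22.62
eef_pos: [430.0, 201.3, 99.4]
tcp_rot: [3.139, -0.223, -3.059]
contact_force: [-0.8, -0.6, 0.2]
opening: 0.778
grasp_force: 0.0
```

Call:
handwheel:
  steps:
    - {"trans": [1, 0, -4], "aperture": 0.8}
    - {"trans": [3, 0, -12], "aperture": 0.8}
    - {"trans": [7, 0, -30], "aperture": 0.8}
    - {"trans": [8, 0, -35], "aperture": 0.9}
    - {"trans": [8, 0, -35], "aperture": 1}

```text
clock: 23.03
eef_pos: [428.7, 200.7, 219.8]
tcp_rot: [3.139, -0.225, -3.059]
contact_force: [0.9, 0.6, 0.8]
opening: 0.997
grasp_force: 0.0
```

Call:
handwheel:
  steps:
    - {"trans": [8, 0, -35], "aperture": 1}
    - {"trans": [8, 0, -35], "aperture": 1}
    - {"aperture": 1}
    - {"aperture": 1}

```text
clock: 23.37
eef_pos: [430.3, 201.1, 292.6]
tcp_rot: [3.137, -0.219, -3.059]
contact_force: [-0.6, -0.5, -0.7]
opening: 1.0
grasp_force: 0.0
```

```bash
python3 -c "
from h import *
p=cams.camera_params('wrist'); im=cams.grab_frame('wrist')[:,:,::-1]; cv2.imwrite('pics/w12.png',im); g=im.max(2)
t=np.linspace(0,6.28,100)
for z,rad in((102,24.5),(76,31),(50,37)):
  q=proj('wrist',np.stack([430.5+rad*np.cos(t),201.3+rad*np.sin(t),0*t+z],1),p); print(q.min(0).round(1),q.max(0).round(1),((q.min(0)+q.max(0))/2).round(1))
y0=int(q.min(0)[1])-15;x0=int(q.min(0)[0])-15
for y in range(y0,y0+130,3): print(y,x0,''.join('#@+-. '[min(5,int(v)//43)] for v in g[y,x0:x0+130:2]))"
```

```text
[295.5 236.6] [344.7 285.3] [320.1 260.9]
[291.1 228.1] [349.  285.3] [320.  256.7]
[287.8 221.2] [352.2 285. ] [320.  253.1]
206 272 ............--------------......           ......................
209 272 ...........---------------.....             ..............-------
212 272 .............--------------....    .        .....----------------
215 272 -.............-------------...      ...--------.-----------------
218 272 .............--------------..       ..--......-------------------
221 272 ...---......--------------..         .......-..-..---------------
224 272 .-----.......-----   .-----.          .. . . ...-----------------
227 272 .------......--. -++------
[... 2003 characters left out ...]
.......................   .++-----
311 272                        ..................-+-....           ++++--
314 272                         ...............-+++.                ..-+-
317 272                         ..............-+++                  ....-
320 272                           ...........+++.      ..................
323 272                            .........+++.     ........-...........
326 272                            ........-++     ........---..........-
329 272                             .......+-     .......... .    .......
332 272                              .....--     .......             ....
335 272                               ....-.    ......               ....
```

```bash
python3 -c "
import cv2
g=cv2.imread('pics/w12.png').max(2)
for y in(254,258,262): print(y,[int(v) for v in g[y,284:364]])
for x in(318,324): print(x,[int(v) for v in g[216:296,x]])"
```

```text
254 [236, 236, 236, 235, 232, 209, 111, 112, 158, 221, 215, 227, 211, 140, 110, 110, 111, 111, 111, 111, 112, 113, 117, 138, 167, 167, 166, 167, 169, 169, 168, 167, 167, 167, 167, 167, 167, 167, 169, 170, 168, 167, 165, 164, 165, 158, 126, 111, 110, 109, 109, 108, 107, 107, 112, 161, 224, 203, 106, 109, 108, 107, 109, 160, 223, 220, 225, 226, 234, 234, 232, 230, 230, 230, 230, 231, 233, 234, 236, 236]
258 [237, 236, 235, 232, 227, 216, 151, 114, 157, 224, 215, 221, 176, 109, 111, 111, 112, 112, 112, 113, 113, 114, 114, 115, 114, 122, 147, 164, 167, 167, 167, 167, 167, 167, 168, 170, 170, 168, 168, 166, 164, 162, 150, 125, 113, 113, 112, 112, 111, 111, 110, 110, 109, 109, 108, 138, 202, 212, 154, 110, 116, 134, 135, 172, 222, 194, 185, 231, 236, 236, 236, 235, 235, 236, 238, 239, 240, 240, 241, 242]
262 [235, 234, 232, 231, 230, 229, 219, 148, 141, 193, 225, 218, 154, 111, 112, 111, 112, 113, 114, 115, 114, 114, 115, 115, 116, 116, 116, 116, 116, 117, 116, 116, 115, 118, 121, 120, 115, 115, 115, 115, 114, 114, 114, 113, 113, 112, 112, 112, 112, 112, 111, 110, 109, 117, 134, 140, 180, 
[... 224 characters left out ...]
 228, 223, 183, 167, 166, 166, 166, 167, 169, 169, 169, 167, 167, 167, 167, 166, 167, 167, 167, 166, 167, 168, 168, 171, 144, 121, 117, 116, 116, 116, 115, 115, 115, 115, 115, 115, 164, 181, 181, 179, 179, 178, 176, 176, 175, 208, 225, 205, 181, 178, 178, 178, 178, 178, 178, 178, 177, 175, 174]
324 [168, 167, 167, 167, 166, 183, 213, 223, 171, 115, 140, 160, 160, 225, 230, 165, 152, 163, 157, 157, 160, 200, 227, 214, 175, 165, 166, 166, 167, 166, 166, 166, 166, 167, 168, 169, 170, 168, 168, 168, 167, 165, 164, 159, 127, 113, 114, 115, 114, 114, 114, 113, 113, 114, 114, 131, 172, 184, 185, 184, 183, 183, 181, 180, 179, 221, 230, 204, 168, 168, 175, 176, 177, 179, 180, 180, 179, 179, 179, 178]
```

Call:
handwheel:
  steps:
    - {"rot": [0, -0.11, 0], "aperture": 1}
    - {"rot": [0, -0.11, 0], "aperture": 1}
    - {"rot": [0, -0.11, 0], "aperture": 1}
    - {"rot": [0, -0.11, 0], "aperture": 1}
    - {"rot": [0, -0.09, 0], "aperture": 1}

```text
clock: 23.83
eef_pos: [428.1, 200.3, 289.0]
tcp_rot: [3.139, 0.31, -3.06]
contact_force: [0.3, -0.0, -0.5]
opening: 0.998
grasp_force: 0.0
```

Call:
handwheel:
  steps:
    - {"trans": [0, -40, 0], "aperture": 1}
    - {"trans": [0, -40, 0], "aperture": 1}
    - {"trans": [0, -40, 0], "aperture": 1}
    - {"trans": [0, -40, 0], "aperture": 1}
    - {"trans": [0, -38, 0], "aperture": 1}

```text
clock: 24.25
eef_pos: [444.2, 2.0, 288.5]
tcp_rot: [3.139, 0.305, -3.059]
contact_force: [0.2, 1.0, -1.0]
opening: 1.001
grasp_force: 0.0
```

Call:
handwheel:
  steps:
    - {"aperture": 1}
    - {"aperture": 1}

```text
clock: 24.42
eef_pos: [444.6, 1.0, 288.3]
tcp_rot: [3.138, 0.304, -3.066]
contact_force: [-0.1, 0.7, -0.4]
opening: 1.001
grasp_force: 0.0
```

```bash
python3 -c "
from h import *
plan([477,-1.5,161],0.31);print(st()[2]['qpos'].round(2))"
```

```text
t 24.4167 d tool [  7.5  -5.3 131.1] rv [ 0.001 -0.006 -0.007]
after turning: [  8.3  -5.2 131. ]
[-0.03 -0.13  2.14  0.05  0.83 -1.7 ]
```

Call:
handwheel:
  steps:
    - {"rot": [0, 0, -0.007], "trans": [2, -1, 30], "aperture": 1}
    - {"trans": [2, -1, 30], "aperture": 0.8}
    - {"trans": [2, -1, 30], "aperture": 0.7}
    - {"trans": [2, -1, 28], "aperture": 0.6}
    - {"trans": [0, -1, 12], "aperture": 0.6}

```text
clock: 24.83
eef_pos: [475.2, 3.0, 159.2]
tcp_rot: [3.14, 0.301, -3.051]
contact_force: [-1.3, -0.1, -0.2]
opening: 0.601
grasp_force: 0.0
```

Call:
handwheel:
  steps:
    - {"aperture": 0.6}
    - {"aperture": 0.6}

```text
clock: 25.0
eef_pos: [476.4, 2.7, 162.3]
tcp_rot: [3.14, 0.303, -3.051]
contact_force: [0.1, -0.2, -0.3]
opening: 0.603
grasp_force: 0.0
```

```bash
python3 -c "
from h import *
plan([477,-1.5,161],0.31);plan([504.5,.7,74.9],0.31);print(st()[2]['qpos'].round(2))
p=cams.camera_params('wrist'); P=np.array([504.5,.7,74.9])+3*ori(.31).apply([0,0,1]);print(proj('wrist',P,p))
im=cams.grab_frame('wrist')[:,:,::-1]; cv2.imwrite('pics/w13.png',im); g=im.max(2)
for y in range(190,320,4): print(y,''.join('#@+-. '[min(5,int(v)//43)] for v in g[y,240:400:3]))"
```

```text
t 25.0 d tool [ 0.2 -4.2  1.3] rv [ 0.004 -0.007  0.007]
after turning: [ 0.2 -4.2  1.3]
t 25.0 d tool [-0.4 -4.6 91.7] rv [ 0.004 -0.007  0.007]
after turning: [ 0.2 -4.3 91.7]
[-0.02  0.13  2.23  0.07  0.49 -1.74]
[[314.28301438 256.2598682 ]]
190 @@@@@@@@@@@@@@@@@@@@@@@@@@@@@@@@@@@@@@@@@@@@@@@@@     
194 @@@@@@@@@@@@@@@@@@@@@@@@@@@@@@@@@@@@@@@@@@@@@@@@.     
198 @@@@@@@@@@@@@@@@@@@@@@@@@@@@@@@@@@@@@@@@@@@@@@@@      
202 @++++@@@@@@@@@@@@@@@@@@@@@@@@@@@@@@@@@@@@@@@@@@.      
206 @++++++@++++@++@+@@@@@@@@@@@@@@@@@@@@@@@+@@@+@-       
210 +++++++@@+@++++++@@@@@+@@++@@+@+++@+@@@@+@@@+@        
214 @@@@@@@@@@@@@@+++@++@@++@++@++++++++@@++++++++        
218 ......----@@@@@@@@@@@@@@@@@@++++++++@++++++++-.       
222 ..............-......-..-@@@@@@@@@@@@@@@@@@++.       .
226 .........--------......        .....---@@@@
[... 668 characters left out ...]
------------------+@@@@@@@+++++++++------------.   
278 .....-.-.-.-.-.----.--@@@@@@@.-++++++-........-.--.   
282   --.............-----@@@@@@@------.............+-+   
286   --............     .@@@@@@@....  .............---   
290 ..--..................@@@@@@@...................----  
294 .---..................@@@@@@@...................----. 
298 .------+@.............@@@@@@@............ . ..@@------
302 -------@@-............@@@@@@@..... . . . ... .@@------
306 -------@@-............@@@@@@@...   .  ...  . .#@+-----
310 @@----@@@+              ..                   -##@----@
314 @+----@@@+                                   -##@+---+
318 @----@@@@@                                   +####----
```

Call:
handwheel:
  steps:
    - {"trans": [0, -1.5, 20], "aperture": 0.6}
    - {"trans": [0, -1.5, 25], "aperture": 0.6}
    - {"trans": [0, 0, 22], "aperture": 0.6}
    - {"trans": [0, 0, 15], "aperture": 0.6}
    - {"trans": [0, 0, 8], "aperture": 0.6}

```text
clock: 25.47
eef_pos: [505.2, 1.4, 77.5]
tcp_rot: [3.141, 0.307, -3.052]
contact_force: [-0.3, 0.2, 0.6]
opening: 0.602
grasp_force: 0.0
```

Call:
handwheel:
  steps:
    - {"trans": [0, 0, 1], "aperture": 0.6}
    - {"aperture": 0.15}
    - {"aperture": 0.15}
    - {"aperture": 0.15}
    - {"aperture": 0.15}
  force: 35

```text
clock: 25.88
eef_pos: [505.4, 0.7, 78.0]
tcp_rot: [3.141, 0.308, -3.053]
contact_force: [-3.2, -2.2, 5.8]
opening: 0.314
grasp_force: 34.6
```

Call:
handwheel:
  steps:
    - {"aperture": 0.15}
    - {"aperture": 0.15}

```text
clock: 26.05
eef_pos: [505.3, 0.7, 77.8]
tcp_rot: [3.141, 0.308, -3.053]
contact_force: [-2.6, -3.0, 6.3]
opening: 0.315
grasp_force: 34.7
```

```bash
python3 -c "
from h import *
plan([548.7,4.5,109.7],0.4)"
```

```text
t 26.05 d tool [-51.2  -0.  -17.2] rv [ 0.002 -0.092  0.005]
after turning: [-52.6   0.2 -12.4]
```

Call:
handwheel:
  steps:
    - {"rot": [0, -0.02, 0], "trans": [-4, 0, -2.7], "aperture": 0.15}
    - {"rot": [0, -0.02, 0], "trans": [-4, 0, -2.6], "aperture": 0.15}
    - {"rot": [0, -0.02, 0], "trans": [-4.3, 0, -2.2], "aperture": 0.15}
    - {"rot": [0, -0.02, 0], "trans": [-4.4, 0, -2], "aperture": 0.15}
    - {"rot": [0, -0.012, 0], "trans": [-4.7, 0, -1.6], "aperture": 0.15}

```text
clock: 26.47
eef_pos: [520.8, 2.0, 94.5]
tcp_rot: [3.141, 0.399, -3.053]
contact_force: [0.3, -6.2, -7.0]
opening: 0.307
grasp_force: 35.0
```

Call:
handwheel:
  steps:
    - {"trans": [-4.7, 0, -1.5], "aperture": 0.15}
    - {"trans": [-4.8, 0, -1.1], "aperture": 0.15}
    - {"trans": [-4.8, 0, -1], "aperture": 0.15}
    - {"aperture": 0.15}

```text
clock: 26.8
eef_pos: [533.7, 3.1, 104.0]
tcp_rot: [3.141, 0.4, -3.053]
contact_force: [1.7, -3.9, -4.1]
opening: 0.309
grasp_force: 35.4
```

```bash
python3 -c "
from h import *
plan([548.7,4.5,109.7],0.4);print(st()[2]['qpos'].round(2))"
```

```text
t 26.8 d tool [-16.1   0.1   0.6] rv [ 0.003 -0.     0.005]
after turning: [-16.1   0.2   0.6]
[-0.02  0.3   2.22  0.2   0.23 -1.87]
```

Call:
handwheel:
  steps:
    - {"trans": [-4.9, 0, -0.6], "aperture": 0.15}
    - {"trans": [-4.9, 0, -0.3], "aperture": 0.15}
    - {"trans": [-4, 0, 0], "aperture": 0.15}
    - {"aperture": 0.15}

```text
clock: 27.13
eef_pos: [545.7, 4.1, 109.9]
tcp_rot: [3.141, 0.399, -3.053]
contact_force: [1.5, -5.7, -4.0]
opening: 0.311
grasp_force: 34.9
```

Call:
handwheel:
  steps:
    - {"trans": [-1.5, 0, 0], "aperture": 0.15}
    - {"aperture": 0.15}

```text
clock: 27.3
eef_pos: [546.3, 4.2, 110.2]
tcp_rot: [3.141, 0.398, -3.053]
contact_force: [-0.9, -6.8, -3.1]
opening: 0.311
grasp_force: 35.1
```

Call:
handwheel:
  steps:
    - {"trans": [-1, 0, 0], "aperture": 0.15}
    - {"aperture": 0.15}

```text
clock: 27.47
eef_pos: [547.0, 4.2, 110.4]
tcp_rot: [3.141, 0.398, -3.053]
contact_force: [-1.3, -6.8, -3.3]
opening: 0.312
grasp_force: 34.9
```

Call:
handwheel:
  steps:
    - {"trans": [-1.2, 0, 0.3], "aperture": 0.15}
    - {"aperture": 0.15}

```text
clock: 27.63
eef_pos: [548.4, 4.3, 110.9]
tcp_rot: [3.141, 0.398, -3.053]
contact_force: [-2.3, -7.8, 0.5]
opening: 0.312
grasp_force: 35.3
```

Call:
handwheel:
  steps:
    - {"trans": [-1.2, 0, 0.3], "aperture": 0.15}
    - {"aperture": 0.15}

```text
clock: 27.8
eef_pos: [549.8, 4.5, 111.3]
tcp_rot: [3.141, 0.399, -3.053]
contact_force: [-3.0, -6.7, 1.8]
opening: 0.312
grasp_force: 35.3
```

Call:
handwheel:
  steps:
    - {"trans": [-1.2, 0, 0.3], "aperture": 0.15}
    - {"aperture": 0.15}

```text
clock: 27.97
eef_pos: [551.2, 4.6, 111.7]
tcp_rot: [3.141, 0.399, -3.053]
contact_force: [-3.8, -6.5, 3.1]
opening: 0.317
grasp_force: 35.2
```

Call:
handwheel:
  steps:
    - {"trans": [-1, 0, 0.3], "aperture": 0.15}
    - {"aperture": 0.15}

```text
clock: 28.13
eef_pos: [552.0, 4.7, 111.8]
tcp_rot: [3.141, 0.399, -3.053]
contact_force: [-5.2, -7.1, 5.5]
opening: 0.31
grasp_force: 35.4
```

Call:
handwheel:
  steps:
    - {"trans": [-1.5, 0, 0.5], "aperture": 0.15}
    - {"aperture": 0.15}

```text
clock: 28.3
eef_pos: [552.3, 4.7, 111.7]
tcp_rot: [3.141, 0.397, -3.053]
contact_force: [-14.1, -9.2, 14.8]
opening: 0.315
grasp_force: 36.3
```

Call:
handwheel:
  steps:
    - {"trans": [-1.5, 0, 0.5], "aperture": 0.15}
    - {"aperture": 0.15}

```text
clock: 28.47
eef_pos: [552.9, 4.8, 111.4]
tcp_rot: [3.141, 0.395, -3.053]
contact_force: [-18.0, -11.4, 17.6]
opening: 0.313
grasp_force: 36.1
```

Call:
handwheel:
  steps:
    - {"aperture": 0.4}
    - {"aperture": 0.6}
    - {"aperture": 0.6}
    - {"trans": [0, 0, -15], "aperture": 0.6}
    - {"trans": [0, 0, -25], "aperture": 0.6}

```text
clock: 28.88
eef_pos: [539.6, 4.1, 147.2]
tcp_rot: [3.14, 0.396, -3.053]
contact_force: [-0.1, 0.4, 0.5]
opening: 0.598
grasp_force: 0.0
```

Call:
handwheel:
  steps:
    - {"trans": [3, 0, -30], "aperture": 0.6}
    - {"trans": [0, 0, -30], "aperture": 0.6}
    - {"aperture": 0.6}
    - {"aperture": 0.6}

```text
clock: 29.22
eef_pos: [515.2, 1.7, 204.6]
tcp_rot: [3.141, 0.403, -3.053]
contact_force: [0.5, 0.7, 0.3]
opening: 0.599
grasp_force: 0.0
```

```bash
python3 -c "
from h import *
p=cams.camera_params('wrist')
im=cams.grab_frame('wrist')[:,:,::-1]; cv2.imwrite('pics/w14.png',im); g=im.max(2)
print(proj('wrist',[[549,5.2,104]],p).round(1),st()[0].round(1),cams.camera_params('wrist')['tvec'])
for y in range(200,330,4): print(y,''.join('#@+-. '[min(5,int(v)//43)] for v in g[y,240:400:3]))"
```

```text
[[321.6 239.3]] [514.7   1.7 203.3] [  43.06502117 -476.82130558  -50.52043096]
200 --..----------------------------------------------.-  
204     -.                                           +--  
208     -                                            +--. 
212     -                                            .--- 
216    --                    -+++.                    +-- 
220    .                  .@@@@@@@@@                . +--.
224    - ..              -@@@@@@@@@@@               . .---
228   .- ..              @@@@@@@@@@@@+           
[... 784 characters left out ...]
.....                                       .......
288                                                       
292                                                       
296 +++++++--                                     --++++++
300 -++----@@-                                   .@@----++
304 .++----@@-                                   .@@+---+-
308 +@----+@@+                                   -##@---+@
312 @@----@@@@---++++++++++++++++++++++++------+-@##@+---@
316 @----+@@@@--++++++++++++++++++++++++++-++-+++@###@----
320 +----@@@@@..-++++++++++++++++++++++++++++++++#####----
324 ----+@@@@@---++++++++++++++++++++++++++++++++#####@---
328 ----@@@@@@+++++++++++++++++++++++++++++++++++######---
```

Call:
handwheel:
  steps:
    - {"trans": [3, 0, -30], "aperture": 0.6}
    - {"trans": [3, 0, -30], "aperture": 0.6}
    - {"aperture": 0.6}
    - {"aperture": 0.6}
    - {"aperture": 0.6}

```text
clock: 29.68
eef_pos: [485.5, -0.9, 254.4]
tcp_rot: [3.141, 0.398, -3.053]
contact_force: [-0.4, 0.2, -0.5]
opening: 0.598
grasp_force: 0.0
```

```bash
python3 -c "
from rig import r
print(r.sign_off())"
```

```text
the job is handed in; nothing more can be done
None
```

I nested the three cups (small in medium in large) upright on the worktop, shut the left bin again and handed the job in at about 30 s; the wrist camera showed the set in place and the bin closed, but the sign-off returned no verdict.

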